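# Fetch the ground block from behind the can and the pipe

### The arm

A 6-joint arm with a two-finger parallel gripper is mounted at the origin on a cart in front of the work surface, level with it; the furniture and walls round the work are solid. World frame = base frame: x ahead of the robot, y to its left, z up, the work surface at z = 0. Lengths are in m, angles in rad, forces in N, time in s.
With the tool pointing down it reaches from about 0.375 to 0.825 m from the base axis. Payload 5.5 kg.
Tool frame: the origin (TCP) lies between the finger pads; the fingertips stand 14 mm ahead of it and the grasp point (between the pads) lies 5 mm behind it; z points along the fingers, y is the direction in which the jaws open and shut (so a half turn about z gives the same grasp; the last joint's range is limited). The gripper opens to 85 mm and grips with 20 to 120 N. Pads are 22 mm wide; open, the fingers measure 114 mm over their backs; the gripper's body (76 mm by 85 mm) begins 54 mm behind the grasp point. The pads swing forward as they close: fully open they stand 13 mm farther back than shut.
Start: joints at [-1.219, 0.314, -0.047, 1.21, 0, 1.571], TCP at [0.207, -0.563, 0.245] pointing down, gripper open.
Joint ranges: [-2.67, 2.67], [-0.69, 1.73], [-1.03, 1.25], [-2.08, 2.16], [-1.42, 1.45], [-3.14, 3.14]. Speed limits (rad/s): [2.39, 2.39, 3.01, 3.14, 3.14, 3.14].

### API

Orientations are given as [roll, pitch, yaw] about the fixed x, y, z axes, in that order (R = Rz(yaw) Ry(pitch) Rx(roll)).
In Python, from rig import ctrl gives the robot as it stands.
- The arm moves only by the tool move_arm, never from a script. Its arguments are lists of equal length, an entry for each row: "xyz": the shift along the tool's x, y, z in cm, a list of three; "roll": the turn about the tool's z in rad; "fingers": the opening, from 0 (shut) to 1 (fully open). In form: {"xyz": [[tx, ty, tz], ...], "roll": [roll, ...], "fingers": [fingers, ...]}. A call has 1 to 10 rows; each row shifts and turns the commanded pose from where the row before left it, along the tool's axes as they then stand; what a row does not reach is not made up. A row lasts 1/10 s, in which the tool goes at most 50 mm and 8.59 degrees, less where a joint would pass 70% of its speed; a pose out of reach is approached as far as the arm can. A call is refused whole if a number of a shift passes 5 or a number of a turn 0.15, either way. A call with a gripper value outside its range is refused whole. The fingers move at their own pace and stop on an object; "force" is the grip in N (left out, the last holds). Time passes only in rows, so rows that do not move let the fingers close. It gives the time, the measured TCP pose, the force and the opening at its end, in the units of the state.
- ctrl.get_state(): the state, without advancing time (a new reading comes with each control period).
- ctrl.read_camera(name): name is "scene" or "top" or "wrist"; returns a dict with "frame" (384x512x3 uint8, red, green, blue), "depth" (384x512 float32, m along the optical axis (not along the pixel's ray), 0 where there is no reading), "vertical_fov" (degrees; the focal length in pixels is half the picture's height over the tangent of half this angle, whatever the lens; pixels are square), "cx", "cy" (the principal point, pixels), "T" (4x4, takes a point from camera to world coordinates). Camera axes: x right, y down, z forward; pixel columns grow to the right and rows downward; lengths in m; the calibration is good to about 2 mm. A picture is of the moment at which its call begins.
- ctrl.sign_off(): hands the job in, once; it reports no verdict.
The state is a dict: "time": time; "joints": joint angles; "dq": joint speeds; "tau": joint torques, N m; "eef_pos": TCP position; "tool_rot": TCP orientation; "contact_force": force on the tool from outside, world axes, zero at the start; "torque": the same for the moment, N m; "opening": opening from 0.0 (shut) to 1.0 (fully open).
Only numpy, scipy, OpenCV 4.12 (cv2) and the standard library are available. Lean on these libraries where they do the work, as an engineer would, in place of code of your own. Each camera call takes 0.05 s, during which the arm holds its last target.

### The job

I need the ground steel block from the back of the green parts tray on the granite plate: first stand the spray can and the grey pipe stub, which are in its way, together on the blue mat, then set the block down gently in the middle of the outline on the plate, its long side along the outline's long side. While the block goes over, the can and the pipe stay on the mat; afterwards stand each of them back upright on the very spot in the tray where it stood at the start. Leave the two nuts in the tray where they are.

Things in the scene. Friction and masses are not known exactly. Their poses are not given: they have to be found in the camera images.
- spray_can: Upright aerosol can, yellow and orange, 67 mm diameter and 208 mm tall, 0.33 kg. The body is 67 mm wide up to 170 mm; above that a round cap 34 mm wide reaches from 170 to 208 mm and is firm enough to lift it by. Origin: centre of its underside; z up along the can. It stands in the tray in front of the block, on one of two painted seats; which one varies.
- pipe_stub: Light grey steel pipe stub standing on end, open at the top, 42 mm outside diameter, 90 mm tall, 0.25 kg. Origin: centre of its underside; z up along the pipe. It stands in the tray in front of the block, on the other seat, about 86 mm from the can, centre to centre.
- steel_block: Light grey ground steel block, 40 mm (own x) by 50 mm (own y, the long side) by 40 mm high, 0.6 kg. Origin: centre of its underside. It lies behind the can and pipe at the back of the tray, its long side along the tray's y.
- tray: Green painted sheet-steel parts tray, fixed to the table, 160 mm (own x) by 240 mm (own y), floor 3 mm thick; 25 mm high, 4 mm thick walls at the back (+x) and both sides, open at the front (-x). Origin: centre of its underside. Two white painted rings (76 mm, flat) mark the seats of can and pipe, at own x = -20 mm, y = +43 and -43 mm; the block lies near x = +35 mm, y = 0.
- mat: Blue rubber mat, the side area, fixed, 200 mm (own x) by 130 mm (own y) by 3 mm thick. Origin: centre of its underside. It lies to the left or to the right of the tray.
- granite_plate: Small black granite surface plate on rubber feet, fixed, 120 mm (own x) by 140 mm (own y), top 25 mm above the table. A flat white painted outline, 50 mm (x) by 70 mm (y, its long side), is centred on its top. Origin: centre of its underside. It lies on the other side of the tray from the mat.
- brass_nut: Brass-coloured hexagon nut, 33 x 29 x 14 mm, loose in the back of the tray at its +y end; to be left alone. Origin: centre of its underside.
- black_nut: Black hexagon nut, 33 x 29 x 14 mm, loose in the back of the tray at its -y end; to be left alone. Origin: centre of its underside.
Things that resemble listed ones, but are neither listed nor needed, are in the scene too. There is more than one size of the pipe_stub; the one meant has the size given above.

How it is judged:
On the way, in this order (a step that is already met when the one before it is completed fails the run):
1. the can and the pipe stub stand on the blue mat, let go, the block still in its place in the tray (x of spray_can in the frame of mat between -0.1 and 0.1 m and y of spray_can in the frame of mat between -0.065 and 0.065 m and z of spray_can in the frame of mat between -0.004 and 0.01 m and angle between each of spray_can, pipe_stub's own z axis and vertical below 0.12 rad and x of pipe_stub in the frame of mat between -0.1 and 0.1 m and y of pipe_stub in the frame of mat between -0.065 and 0.065 m and z of pipe_stub in the frame of mat between -0.004 and 0.01 m and linear speed of each of spray_can, pipe_stub below 0.03 m/s and contact force between each of spray_can, pipe_stub and the fingers below 0.2 N and distance of steel_block from where it was at the start of the episode below 0.03 m), for 0.2 s.
2. the block lies on the granite plate, let go, while the can and the pipe stub still stand on the mat (horizontal distance between steel_block and granite_plate below 0.012 m and z of steel_block in the frame of granite_plate between 0.02 and 0.03 m and angle between the y axis of steel_block and the y axis of granite_plate, either way round below 0.17 rad and angle between each of steel_block, spray_can, pipe_stub's own z axis and vertical below 0.12 rad and linear speed of steel_block below 0.03 m/s and contact force between steel_block and the fingers below 0.2 N and x of spray_can in the frame of mat between -0.1 and 0.1 m and y of spray_can in the frame of mat between -0.065 and 0.065 m and z of spray_can in the frame of mat between -0.004 and 0.01 m and x of pipe_stub in the frame of mat between -0.1 and 0.1 m and y of pipe_stub in the frame of mat between -0.065 and 0.065 m and z of pipe_stub in the frame of mat between -0.004 and 0.01 m), for 0.2 s.
At the end, for the whole second after the job is handed in: Block flat on the granite plate, centre within 12 mm of the outline's centre, long sides within 10 degrees; can and pipe stub upright, each within 15 mm of its starting spot; nuts within 20 mm of theirs; all released and at rest (horizontal distance between steel_block and granite_plate below 0.012 m and z of steel_block in the frame of granite_plate between 0.02 and 0.03 m and angle between the y axis of steel_block and the y axis of granite_plate, either way round below 0.17 rad and angle between each of steel_block, spray_can, pipe_stub's own z axis and vertical below 0.12 rad and linear speed of each of steel_block, spray_can, pipe_stub below 0.03 m/s and contact force between each of steel_block, spray_can, pipe_stub and the fingers below 0.2 N and distance of each of spray_can, pipe_stub from where it was at the start of the episode below 0.015 m and distance of each of brass_nut, black_nut from where it was at the start of the episode below 0.02 m); the robot touches nothing.
It fails at once if a nut is pushed more than 20 mm (distance of any of brass_nut, black_nut from where it was at the start of the episode above 0.02 m).
It fails at once if the can or the pipe stub is tipped over (angle between any of spray_can, pipe_stub's own z axis and vertical above 0.7 rad).
It fails at once if the block is dropped or slammed on the granite plate (over 60 N) (contact force between steel_block and granite_plate above 60 N).
It also fails if it takes over 128 s, if anything falls off the work surface, if the arm or the gripper's body presses on something with over 40 N, if the wrist force passes 120 N, or if a joint passes its speed limit or range.

## Working session

There is one attempt and no reset: what is moved stays moved. The work goes in short steps, Python scripts to look and compute and a tool call to move; the robot and the scene stay as the last step left them, time stands still between calls to the robot, and variables do not carry over. Pictures are saved under pics/ and viewed, and the job is handed in when it is done.

Besides the shell and the picture viewer there is one more tool, called after "Emit:" by a JSON object that holds its "method" and its "body". move_arm: Moves the arm, as the interface text tells. Its arguments: {"type":"object","properties":{"xyz":{"type":"array"},"roll":{"type":"array"},"fingers":{"type":"array"},"force":{"type":"number"}},"required":["xyz","roll","fingers"]}

```bash
mkdir -p pics; ls; cat > h.py <<'E'
import numpy as np, cv2
from rig import ctrl
def cam(n):
    d=ctrl.read_camera(n); np.savez('last_%s.npz'%n,**{k:np.asarray(v) for k,v in d.items()}); return d
def load(n): return dict(np.load('last_%s.npz'%n))
def pt(d,u,v,z=None):
    f=384/2/np.tan(np.radians(float(d['vertical_fov']))/2); T=d['T']
    r=np.array([(u-float(d['cx']))/f,(v-float(d['cy']))/f,1.])
    if z is None: return T[:3,:3]@(r*d['depth'][int(round(v)),int(round(u))])+T[:3,3]
    w=T[:3,:3]@r; return T[:3,3]+w*(z-T[2,3])/w[2]
def cloud(d):
    f=384/2/np.tan(np.radians(float(d['vertical_fov']))/2); T=d['T']
    v,u=np.mgrid[:384,:512]; D=d['depth']
    P=np.stack([(u-float(d['cx']))/f*D,(v-float(d['cy']))/f*D,D],-1)
    return P@T[:3,:3].T+T[:3,3]
def save(d,n,box=None,s=1.5):
    im=d['frame'][...,::-1]
    if box: im=im[box[1]:box[3],box[0]:box[2]]
    im=cv2.resize(im,None,fx=s,fy=s,interpolation=cv2.INTER_CUBIC); cv2.imwrite('pics/'+n+'.png',im)
E
python3 - <<'E'
from h import *
print(ctrl.get_state())
for n in('top','scene'):
    d=cam(n); save(d,n+'0'); print(n,d['T'],d['vertical_fov'])
E
```

```text
pics
{'time': 0.0, 'joints': array([-1.21901821e+00,  3.14174220e-01, -4.80943404e-02,  1.21019977e+00,
       -1.14744208e-05,  1.57079625e+00]), 'dq': array([ 9.99882317e-04, -1.20276397e-04, -1.01986556e-03,  5.76356979e-05,
       -1.99052010e-05, -1.21676282e-03]), 'tau': array([-8.17560249e-05, -5.39590430e+01,  3.39750445e+01,  1.91586855e-02,
       -2.15439843e-05, -1.58370955e-05]), 'eef_pos': array([ 0.2065436 , -0.56273088,  0.24445891]), 'tool_rot': array([-3.13992065e+00,  1.14742725e-05,  3.51778216e-01]), 'contact_force': array([0.32343245, 0.63185448, 0.35270142]), 'torque': array([-0.00449101,  0.00998596,  0.02062254]), 'opening': 1.001394877333342}
top [[-0.01737755 -0.98159254  0.1901949   0.39565639]
 [-0.99941742  0.0226414   0.02553801 -0.00333335]
 [-0.0293742  -0.18964031 -0.98141414  1.01815977]
 [ 0.          0.          0.          1.        ]] 56.950835160378325
scene [[ 0.76878072  0.47606349 -0.4270126   1.23975942]
 [ 0.63942654 -0.5612701   0.5254613  -0.78794443]
 [ 0.01048354 -0.67700771 -0.73590126  1.13811871]
 [ 0.          0.          0.          1.        ]] 45.344282393927834
```

View pics/top0.png

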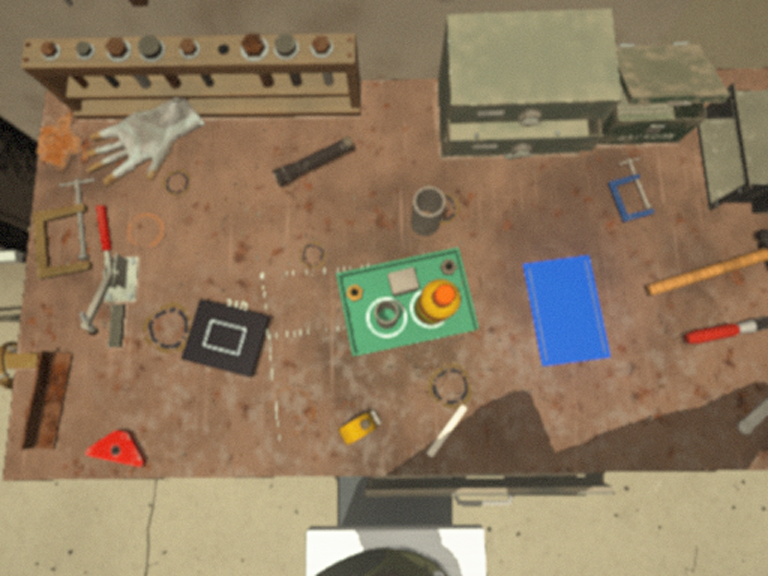

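View pics/scene0.png

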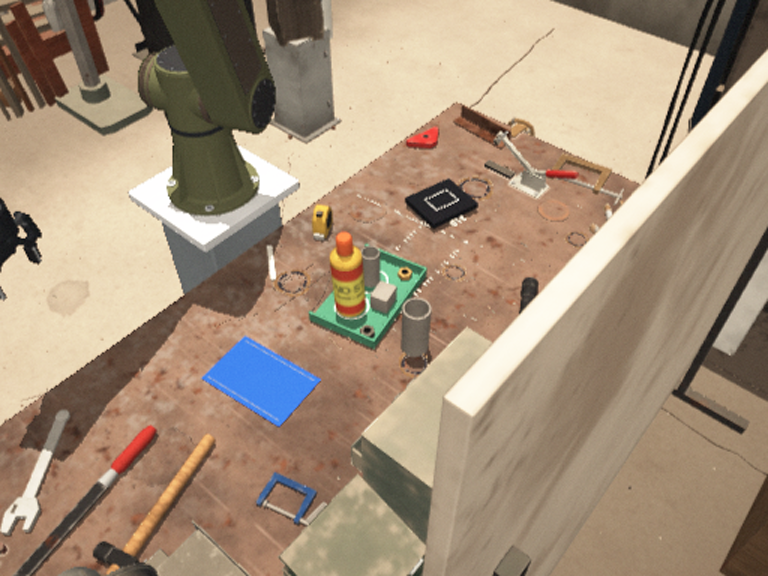

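The top view (768 px wide) shows the can at (440,298), the pipe at (387,313), the block at (403,280), the nuts at (355,291) and (448,267), the plate at (226,337) and the mat at (567,310). The larger decoy pipe is at (428,205). I'll enlarge these.

```bash
python3 - <<'E'
from h import *
d=load('top'); print(d['cx'],d['cy'],[ (k,d[k].shape) for k in d])
save(d,'crA',(215,155,330,245),6.5)
save(d,'crB',(110,185,190,260),8)
save(d,'crC',(340,160,415,250),6.5)
E
```

```text
251.292398915914 191.1378563958703 [('frame', (384, 512, 3)), ('depth', (384, 512)), ('vertical_fov', ()), ('cx', ()), ('cy', ()), ('T', (4, 4))]
```

View pics/crA.png

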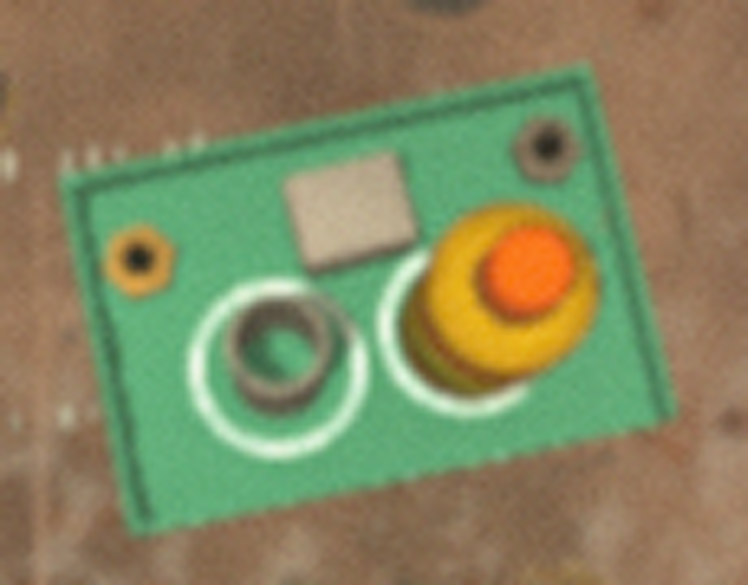

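View pics/crB.png

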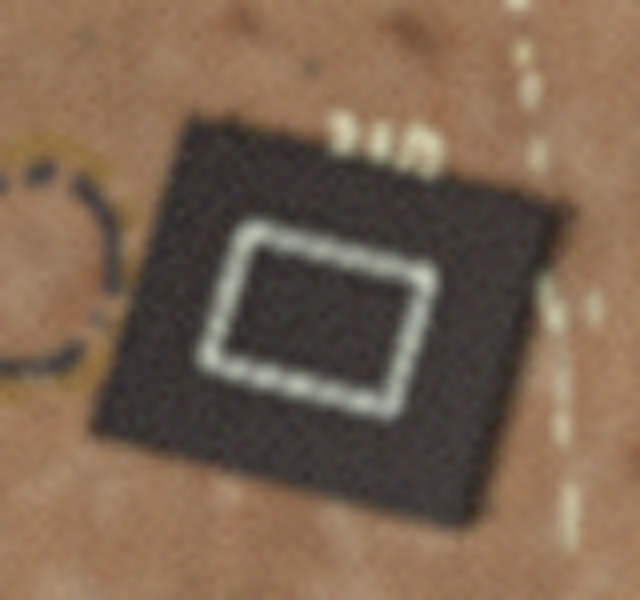

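View pics/crC.png

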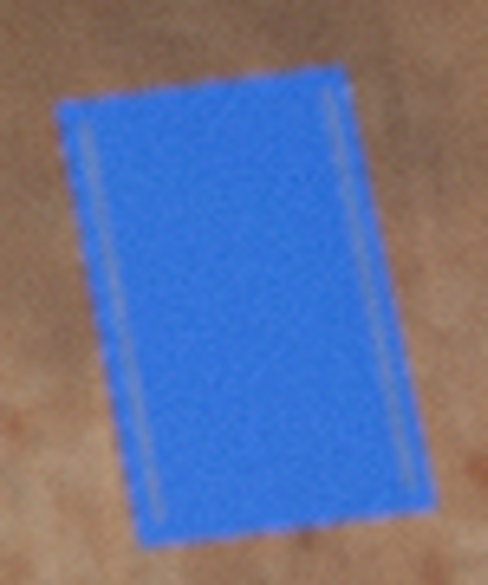

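```bash
python3 - <<'E'
from h import *
np.set_printoptions(precision=4,suppress=True)
d=load('top')
def P(c,pts,z):
    bx={'A':((215,155),6.5),'B':((110,185),8),'C':((340,160),6.5)}[c]
    return np.array([pt(d,(u+.5)/bx[1]-.5+bx[0][0],(v+.5)/bx[1]-.5+bx[0][1],z) for u,v in pts])
def rep(n,Q):
    ang=np.degrees(np.arctan2(*(np.diff(np.vstack([Q,Q[:1]]),axis=0)[:,[1,0]].T)))
    L=np.linalg.norm(np.diff(np.vstack([Q,Q[:1]]),axis=0)[:,:2],axis=1)
    print(n,Q.mean(0),ang,L)
rep('tray',P('A',[(62,180),(587,65),(677,412),(135,535)],.014))
rep('block',P('A',[(285,180),(397,152),(416,242),(312,272)],.04))
rep('outline',P('B',[(248,232),(430,270),(392,410),(205,358)],.025))
rep('plate',P('B',[(190,120),(572,212),(465,525),(95,432)],.025))
rep('mat',P('C',[(55,102),(345,65),(437,508),(140,547)],.003))
print('rings',P('A',[(278,368),(468,327)],.003))
print('pipe top',P('A',[(278,345)],.093),'cap',P('A',[(528,268)],.211),'nuts',P('A',[(138,260),(547,148)],.017))
C=cloud(d).reshape(-1,3); 
M=(np.linalg.norm(C[:,:2]-[.45,-.05],axis=1)<.25)
def near(lo,hi,c,r):
    m=(C[:,2]>lo)&(C[:,2]<hi)&(np.linalg.norm(C[:,:2]-c,axis=1)<r); q=C[m]; print(c,len(q),q.mean(0),(q.min(0)+q.max(0))/2,np.ptp(q,axis=0))
c=P('A',[(528,268)],.211)[0][:2]; near(.195,.23,c,.05); near(.15,.19,c,.06)
c=P('A',[(278,345)],.093)[0][:2]; near(.083,.105,c,.04)
c=P('A',[(350,212)],.043)[0][:2]; near(.037,.05,c,.04)
# tall things
for z in(.12,.3): pass
E
```

```text
tray [ 0.5631 -0.0326  0.014 ] [ -78.7057 -168.5381  101.6139   11.1804] [0.2412 0.1603 0.242  0.1617]
block [ 0.5957 -0.0274  0.04  ] [ -77.0023 -170.1187  105.0366   14.7718] [0.0503 0.0407 0.0468 0.0423]
outline [0.4994 0.3128 0.025 ] [-102.8151  166.3118   73.7637  -16.7903] [0.0674 0.0506 0.07   0.0465]
plate [0.4982 0.3087 0.025 ] [-104.65    162.098    75.2782  -14.4845] [0.1434 0.1148 0.1366 0.1144]
mat [ 0.5409 -0.3369  0.003 ] [ -83.9185 -173.9178   96.3463    6.5741] [0.1312 0.1993 0.1295 0.1999]
rings [[ 0.533   0.0066  0.003 ]
 [ 0.5496 -0.0783  0.003 ]]
pipe top [[0.5302 0.0055 0.093 ]] cap [[ 0.5387 -0.0849  0.211 ]] nuts [[ 0.5806  0.0675  0.017 ]
 [ 0.6271 -0.1152  0.017 ]]
[ 0.5387 -0.0849] 161 [ 0.5374 -0.0856  0.2092] [ 0.5376 -0.0862  0.2052] [0.0307 0.0323 0.0201]
[ 0.5387 -0.0849] 388 [ 0.536  -0.081   0.1652] [ 0.5411 -0.0834  0.1698] [0.065  0.0637 0.0386]
[0.5302 0.0055] 68 [0.5313 0.0052 0.0923] [0.5304 0.0052 0.0901] [0.0401 0.0398 0.0133]
[ 0.5948 -0.0263] 254 [ 0.5952 -0.0269  0.0439] [ 0.5958 -0.0265  0.043 ] [0.05   0.0531 0.0118]
```

Emit:
{"method": "move_arm", "body": {"xyz": [[0, 0, -3], [0, 0, -3], [3.2, -3.1, 0], [3.2, -3.1, 0], [3.2, -3.1, 0], [3.2, -3.1, 0], [3.2, -3.1, 0], [3.2, -3.1, 0], [3.2, -3.1, 0], [3.2, -3.1, 0]], "roll": [0.15, 0, 0, 0, 0, 0, 0, 0, 0, 0], "fingers": [1, 1, 1, 1, 1, 1, 1, 1, 1, 1], "force": 50}}

```text
time: 1.1
eef_pos: [0.4084, -0.2673, 0.3051]
tool_rot: [-3.141, 0.0, 0.202]
contact_force: [1.1, 0.3, 0.4]
opening: 1.0
```

```bash
python3 - <<'E'
from h import *
s=ctrl.get_state();print(s['time'],s['eef_pos'],s['tool_rot'])
d=cam('wrist'); save(d,'w1'); print(d['T'],d['vertical_fov'],d['cx'],d['cy'])
E
```

```text
1.1 [ 0.40837067 -0.26725356  0.30510076] [-3.14139015e+00  2.06548885e-04  2.01588973e-01]
[[ 0.20057485 -0.93037275 -0.30688152  0.48791364]
 [-0.97967755 -0.19007144 -0.06406835 -0.25219271]
 [ 0.00127803  0.31349544 -0.94958885  0.43362788]
 [ 0.          0.          0.          1.        ]] 58.71525344639037 256.7599165943811 195.14652451312816
```

View pics/w1.png

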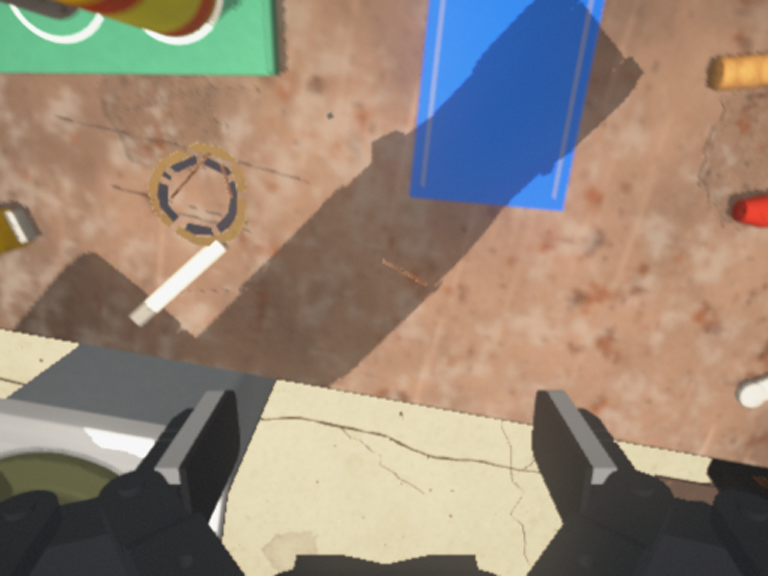

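Emit:
{"method": "move_arm", "body": {"xyz": [[1.6, -3.8, 0], [1.6, -3.8, 0], [1.6, -3.8, 0], [1.6, -3.8, 0], [0, 0, 0], [0, 0, 0]], "roll": [0, 0, 0, 0, 0, 0], "fingers": [1, 1, 1, 1, 1, 1]}}

```text
time: 1.75
eef_pos: [0.44, -0.1068, 0.3051]
tool_rot: [3.141, 0.001, 0.204]
contact_force: [-0.7, -0.0, 0.0]
opening: 1.001
```

```bash
python3 - <<'E'
from h import *
s=ctrl.get_state();print(s['time'],s['eef_pos'],s['tool_rot'])
d=cam('wrist'); save(d,'w2'); 
np.savez('w2.npz',**d)
C=cloud(d).reshape(-1,3)
def near(n,lo,hi,c,r):
    m=(C[:,2]>lo)&(C[:,2]<hi)&(np.linalg.norm(C[:,:2]-c,axis=1)<r); q=C[m]; print(n,len(q),q.mean(0),(q.min(0)+q.max(0))/2,np.ptp(q,axis=0))
near('cap',.203,.23,(.538,-.085),.05); near('shoulder',.16,.18,(.538,-.085),.06)
near('pipe',.085,.105,(.53,.005),.04);near('block',.04,.05,(.595,-.027),.04)
E
```

```text
1.75 [ 0.43998196 -0.10679155  0.30513285] [3.14121410e+00 5.81466195e-04 2.04151061e-01]
cap 2319 [ 0.54219376 -0.08540965  0.20897553] [ 0.54217082 -0.08547829  0.20762658] [0.0317657  0.03171904 0.00874894]
shoulder 3504 [ 0.54335304 -0.08367447  0.16485602] [ 0.54370237 -0.08418961  0.16979986] [0.06159207 0.06167845 0.01958915]
pipe 672 [0.53173348 0.00511273 0.09162347] [0.53130144 0.00451873 0.09011039] [0.04175131 0.04165674 0.01016765]
block 559 [ 0.58215758 -0.02827418  0.04291786] [ 0.58241053 -0.03004363  0.04300684] [0.0213242  0.04921564 0.00592995]
```

View pics/w2.png

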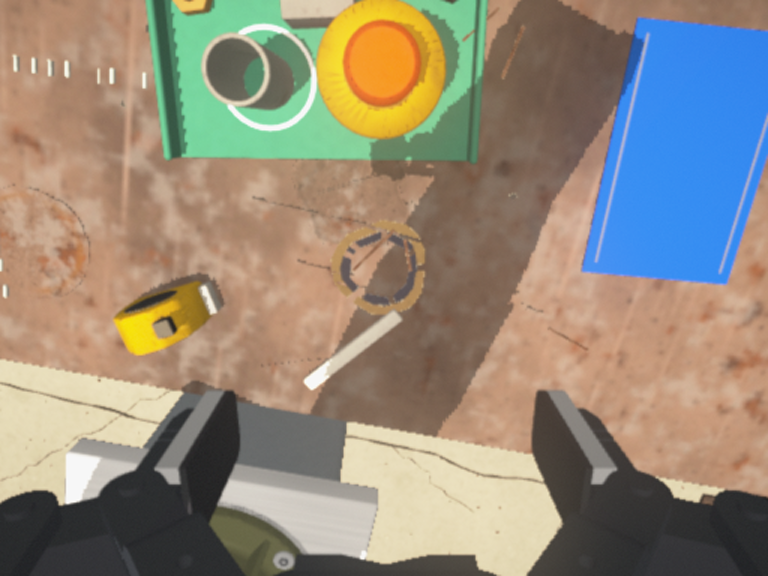

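Emit:
{"method": "move_arm", "body": {"xyz": [[3, 0, 0], [3, 0, 0], [3, 0, 0], [1.4, 0, 0], [0, 0, 3], [0, 0, 3], [0, 0, 3], [0, 0, 2], [0, 0, 0], [0, 0, 0]], "roll": [0, 0, 0, 0, 0, 0, 0, 0, 0, 0], "fingers": [1, 1, 1, 1, 1, 1, 1, 1, 1, 1]}}

```text
time: 2.8
eef_pos: [0.5418, -0.0878, 0.1955]
tool_rot: [-3.142, 0.001, 0.2]
contact_force: [-0.3, -0.8, 0.6]
opening: 1.003
```

Emit:
{"method": "move_arm", "body": {"xyz": [[0, 0, 0], [0, 0, 0], [0, 0, 0], [0, 0, 0], [0, 0, 0], [0, 0, 0], [0, 0, 0], [0, 0, 0], [0, 0, 0], [0, 0, 0]], "roll": [0, 0, 0, 0, 0, 0, 0, 0, 0, 0], "fingers": [0.8, 0.7, 0.6, 0.5, 0.45, 0.4, 0.35, 0.3, 0.2, 0.1]}}

```text
time: 3.8
eef_pos: [0.5422, -0.0861, 0.1958]
tool_rot: [-3.141, -0.001, 0.202]
contact_force: [-1.7, 0.8, 5.8]
opening: 0.381
```

```bash
python3 - <<'E'
from h import *
d=cam('scene'); save(d,'s2',(180,100,320,240),5)
E
```

```text
(no output)
```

View pics/s2.png

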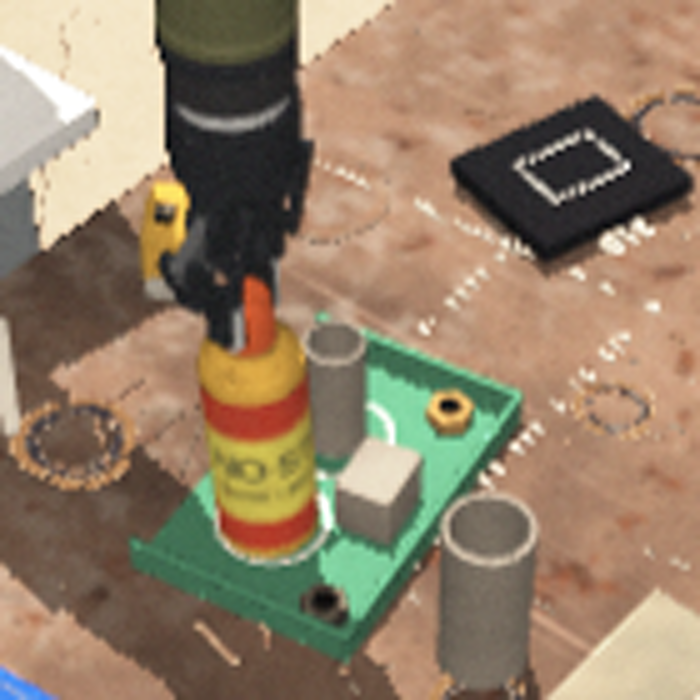

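Emit:
{"method": "move_arm", "body": {"xyz": [[0, 0, 0], [0, 0, -1], [0, 0, -2], [0, 0, -2], [0, 0, -2], [0, 0, 0], [0, 1, 0], [0, 2, 0], [0, 2, 0], [0, 2, 0]], "roll": [0, 0, 0, 0, 0, 0, 0, 0, 0, 0], "fingers": [0, 0, 0, 0, 0, 0, 0, 0, 0, 0]}}

```text
time: 4.85
eef_pos: [0.5553, -0.1562, 0.2634]
tool_rot: [-3.141, 0.003, 0.202]
contact_force: [-0.2, -0.8, -3.2]
opening: 0.379
```

Emit:
{"method": "move_arm", "body": {"xyz": [[0, 2, 0], [0, 2, 0], [0, 2, 0], [0, 2, 0], [0, 2, 0], [0, 2, 0], [0, 2, 0], [0, 2, 0], [0, 1, 0], [0, 1, 0]], "roll": [0, 0, 0, 0, 0, 0, 0, 0, 0, 0], "fingers": [0, 0, 0, 0, 0, 0, 0, 0, 0, 0]}}

```text
time: 5.85
eef_pos: [0.592, -0.3323, 0.2648]
tool_rot: [-3.141, 0.0, 0.201]
contact_force: [0.6, 0.2, -2.7]
opening: 0.382
```

Emit:
{"method": "move_arm", "body": {"xyz": [[0, 0, 0], [0, 0, 1], [0, 0, 2], [0, 0, 2], [0, 0, 0.5], [0, 0, 0.5], [0, 0, 0.5], [0, 0, 0.2], [0, 0, 0], [0, 0, 0]], "roll": [0, 0, 0, 0, 0, 0, 0, 0, 0, 0], "fingers": [0, 0, 0, 0, 0, 0, 0, 0, 0, 0]}}

```text
time: 6.85
eef_pos: [0.5923, -0.3314, 0.1988]
tool_rot: [3.141, -0.001, 0.202]
contact_force: [-0.2, -0.1, -2.1]
opening: 0.379
```

```bash
python3 - <<'E'
from h import *
d=cam('scene'); save(d,'s3')
E
```

```text
(no output)
```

View pics/s3.png

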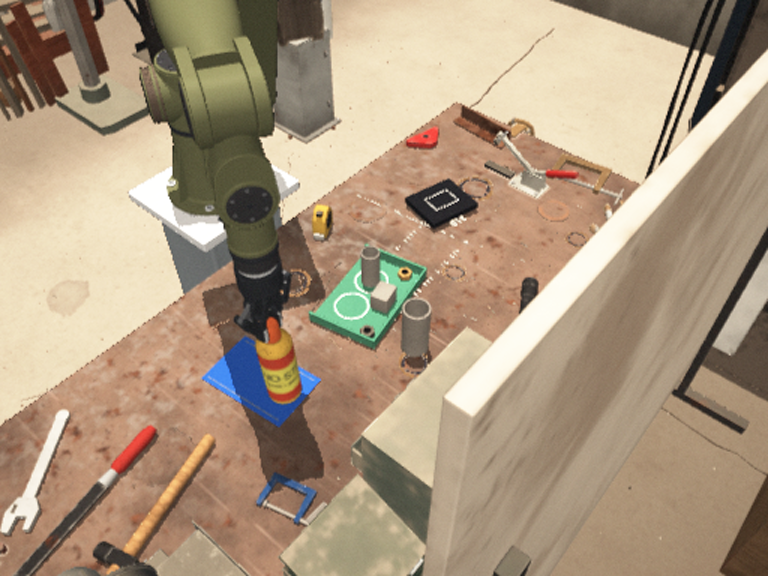

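The can hangs upright over the far end of the mat (image 283,395), with about 2–3 mm left to lower.

Emit:
{"method": "move_arm", "body": {"xyz": [[0, 0, 0.1], [0, 0, 0.1], [0, 0, 0.1], [0, 0, 0], [0, 0, 0]], "roll": [0, 0, 0, 0, 0], "fingers": [0, 0, 0, 0, 0]}}

```text
time: 7.4
eef_pos: [0.5923, -0.3314, 0.1959]
tool_rot: [3.141, -0.001, 0.202]
contact_force: [-1.0, -0.1, 1.7]
opening: 0.387
```

Emit:
{"method": "move_arm", "body": {"xyz": [[0, 0, 0], [0, 0, 0], [0, 0, 0], [0, 0, 0], [0, 0, 0], [0, 0, 0], [0, 0, 0], [0, 0, -1], [0, 0, -3], [0, 0, -3]], "roll": [0, 0, 0, 0, 0, 0, 0, 0, 0, 0], "fingers": [0.45, 0.5, 0.6, 0.7, 0.8, 0.9, 1, 1, 1, 1]}}

```text
time: 8.4
eef_pos: [0.5916, -0.331, 0.2661]
tool_rot: [-3.141, 0.001, 0.202]
contact_force: [0.7, -0.6, 0.7]
opening: 0.999
```

Emit:
{"method": "move_arm", "body": {"xyz": [[0, 0, -3], [0.1, -3.8, 0], [0.1, -3.8, 0], [0.1, -3.8, 0], [0.1, -3.8, 0], [0.1, -3.8, 0], [0.1, -3.8, 0], [0.1, -3.8, 0], [0.1, -3.8, 0], [0, -3.8, 0]], "roll": [0, 0, 0, 0, 0, 0, 0, 0, 0, 0], "fingers": [1, 1, 1, 1, 1, 1, 1, 1, 1, 1]}}

```text
time: 9.4
eef_pos: [0.5311, 0.0068, 0.2963]
tool_rot: [3.141, -0.001, 0.202]
contact_force: [1.1, 0.5, -0.4]
opening: 0.997
```

```bash
python3 - <<'E'
from h import *
d=cam('scene'); save(d,'s4')
print(ctrl.get_state()['eef_pos'])
E
```

```text
[0.52993085 0.01153838 0.29648552]
```

View pics/s4.png

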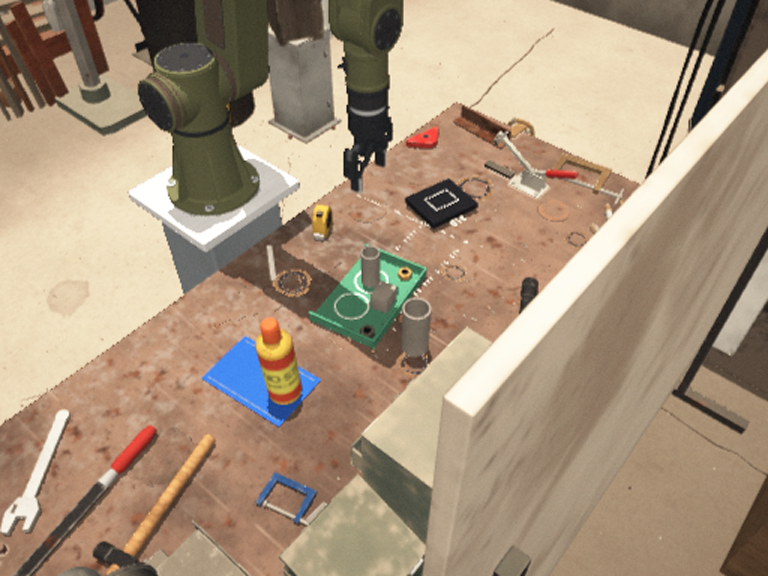

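Emit:
{"method": "move_arm", "body": {"xyz": [[0, 0, 3], [0, 0, 3], [0, 0, 3], [0, 0, 3], [0, 0, 3], [0, 0, 0], [0, 0, 0]], "roll": [0, 0, 0, 0, 0, 0, 0], "fingers": [1, 1, 1, 1, 1, 1, 1]}}

```text
time: 10.15
eef_pos: [0.5315, 0.0052, 0.1461]
tool_rot: [-3.142, 0.0, 0.202]
contact_force: [-0.9, 0.1, 0.4]
opening: 1.0
```

```bash
python3 - <<'E'
from h import *
d=cam('wrist'); save(d,'w4')
print(ctrl.get_state()['eef_pos'])
E
```

```text
[0.53240826 0.00524154 0.1470193 ]
```

View pics/w4.png

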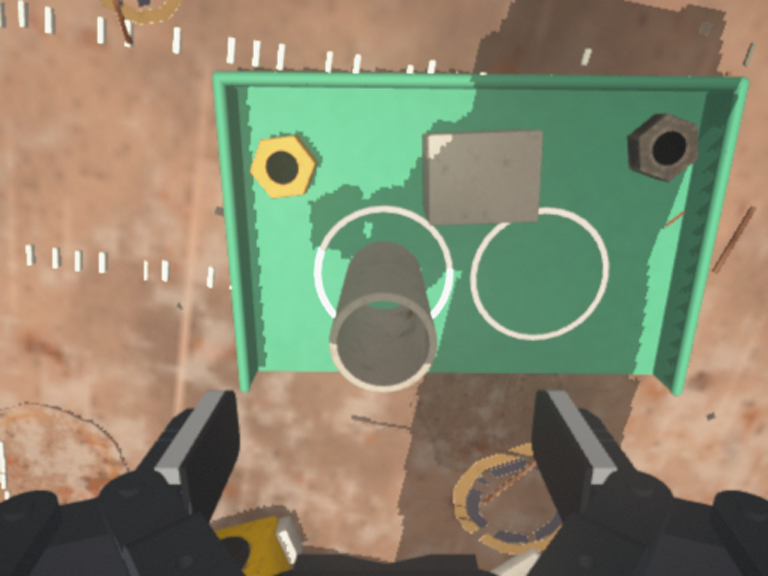

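The pipe rim is centred between the jaws at (383,341). The block is at (483,178), and both nuts are visible at (283,166) and (668,147).

```bash
python3 - <<'E'
from h import *
d=load('wrist'); C=cloud(d).reshape(-1,3)
def near(n,lo,hi,c,r):
    m=(C[:,2]>lo)&(C[:,2]<hi)&(np.linalg.norm(C[:,:2]-c,axis=1)<r); q=C[m]; print(n,len(q),q.mean(0),(q.min(0)+q.max(0))/2,np.ptp(q,axis=0)); return q
near('pipe',.085,.105,(.53,.005),.03)
q=near('block',.037,.05,(.595,-.027),.05); r=cv2.minAreaRect((q[:,:2]*1000).astype(np.float32)); print(r)
print('nuts',pt(d,283/1.5,166/1.5,.017),pt(d,668/1.5,147/1.5,.017))
near('bn',.012,.02,(.58,.0675),.02);near('kn',.012,.02,(.627,-.115),.02)
E
```

```text
pipe 1645 [0.53172552 0.00502837 0.09130022] [0.53156785 0.00488378 0.08999572] [0.04221002 0.04193913 0.00998795]
block 4577 [ 0.59745596 -0.02716584  0.04304243] [ 0.59681285 -0.0276646   0.04128285] [0.04994879 0.05748976 0.00849885]
((596.8262329101562, -27.61728286743164), (40.106788635253906, 50.10475540161133), 13.670134544372559)
nuts [0.58175706 0.0649993  0.017     ] [ 0.62808197 -0.11654613  0.017     ]
bn 1348 [0.58131568 0.06543742 0.01685374] [0.58074544 0.06573202 0.01562154] [0.03135517 0.03119724 0.00706517]
kn 1475 [ 0.62756989 -0.11523174  0.01700282] [ 0.62732691 -0.11614629  0.01592734] [0.02991687 0.03227678 0.00771181]
```

Emit:
{"method": "move_arm", "body": {"xyz": [[0, 0, 2], [0, 0, 2], [0, 0, 2], [0, 0, 0.7], [0, 0, 0], [0, 0, 0], [0, 0, 0], [0, 0, 0], [0, 0, 0], [0, 0, 0]], "roll": [0, 0, 0, 0, 0, 0, 0, 0, 0, 0], "fingers": [1, 1, 1, 1, 1, 1, 0.85, 0.7, 0.65, 0.6]}}

```text
time: 11.2
eef_pos: [0.5315, 0.0054, 0.0786]
tool_rot: [3.141, -0.0, 0.202]
contact_force: [0.0, 0.1, 0.0]
opening: 0.596
```

Emit:
{"method": "move_arm", "body": {"xyz": [[0, 0, 0], [0, 0, 0], [0, 0, 0], [0, 0, 0], [0, 0, 0], [0, 0, 0], [0, 0, 0]], "roll": [0, 0, 0, 0, 0, 0, 0], "fingers": [0.55, 0.5, 0.45, 0.4, 0.3, 0, 0]}}

```text
time: 11.9
eef_pos: [0.5314, 0.0056, 0.0785]
tool_rot: [-3.141, -0.0, 0.202]
contact_force: [-1.0, 2.5, 5.8]
opening: 0.481
```

Emit:
{"method": "move_arm", "body": {"xyz": [[0, 0, -1], [0, 0, -2], [0, 0, -2], [0, 0, -2], [0, 0, 0], [-0.3, 1.0, 0], [-0.7, 2, 0], [-0.7, 2, 0], [-0.7, 2, 0], [-0.7, 2, 0]], "roll": [0, 0, 0, 0, 0, 0, 0, 0, 0, 0], "fingers": [0, 0, 0, 0, 0, 0, 0, 0, 0, 0]}}

```text
time: 12.9
eef_pos: [0.5174, -0.0904, 0.1465]
tool_rot: [-3.141, 0.003, 0.202]
contact_force: [0.2, -0.1, -3.4]
opening: 0.473
```

Emit:
{"method": "move_arm", "body": {"xyz": [[-0.8, 2.5, 0], [-0.8, 2.5, 0], [-0.8, 2.5, 0], [-0.8, 2.5, 0], [-0.8, 2.5, 0], [-0.8, 2.5, 0], [-0.8, 2.5, 0], [-0.8, 2.5, 0], [-0.8, 2.5, 0], [-0.6, 1.8, 0]], "roll": [0, 0, 0, 0, 0, 0, 0, 0, 0, 0], "fingers": [0, 0, 0, 0, 0, 0, 0, 0, 0, 0]}}

```text
time: 13.9
eef_pos: [0.4896, -0.3444, 0.1464]
tool_rot: [-3.14, 0.002, 0.2]
contact_force: [-0.1, -0.6, -2.9]
opening: 0.48
```

Emit:
{"method": "move_arm", "body": {"xyz": [[0, 0, 0], [0, 0, 0], [0, 0, 2], [0, 0, 2], [0, 0, 1], [0, 0, 0.5], [0, 0, 0.5], [0, 0, 0.5], [0, 0, 0.3], [0, 0, 0]], "roll": [0, 0, 0, 0, 0, 0, 0, 0, 0, 0], "fingers": [0, 0, 0, 0, 0, 0, 0, 0, 0, 0]}}

```text
time: 14.9
eef_pos: [0.4913, -0.3427, 0.0802]
tool_rot: [-3.141, 0.0, 0.202]
contact_force: [0.3, 0.4, -3.7]
opening: 0.474
```

```bash
python3 - <<'E'
from h import *
d=cam('scene'); save(d,'s5')
E
```

```text
(no output)
```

View pics/s5.png

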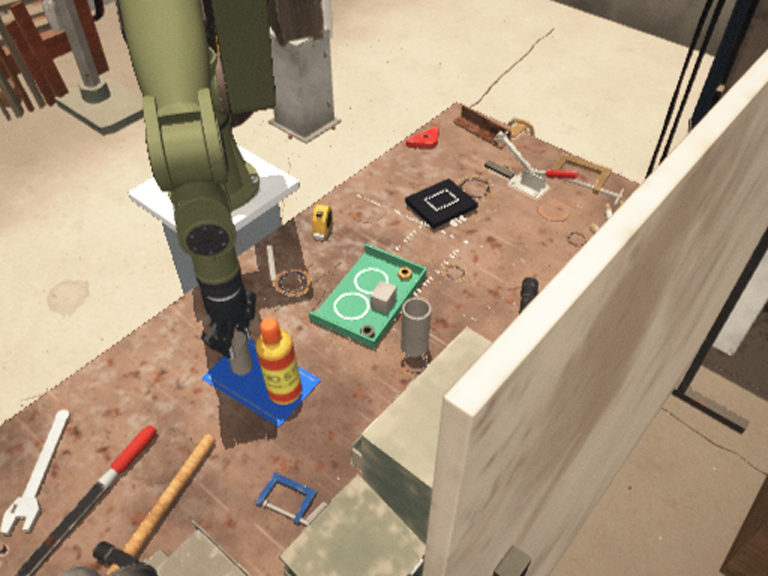

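The pipe is over the mat's near end, upright at (240,360), beside the standing can. I'll lower it the last couple of millimetres.

Emit:
{"method": "move_arm", "body": {"xyz": [[0, 0, 0.1], [0, 0, 0.1], [0, 0, 0.1], [0, 0, 0], [0, 0, 0]], "roll": [0, 0, 0, 0, 0], "fingers": [0, 0, 0, 0, 0]}}

```text
time: 15.45
eef_pos: [0.4918, -0.3429, 0.0786]
tool_rot: [3.141, -0.001, 0.202]
contact_force: [-1.1, 1.3, 4.9]
opening: 0.477
```

Emit:
{"method": "move_arm", "body": {"xyz": [[0, 0, 0], [0, 0, 0], [0, 0, 0], [0, 0, 0], [0, 0, 0], [0, 0, 0], [0, 0, -1], [0, 0, -3], [0, 0, -4], [0, 0, -4]], "roll": [0, 0, 0, 0, 0, 0, 0, 0, 0, 0], "fingers": [0.55, 0.6, 0.7, 0.8, 0.9, 1, 1, 1, 1, 1]}}

```text
time: 16.45
eef_pos: [0.4909, -0.3424, 0.199]
tool_rot: [-3.141, 0.0, 0.202]
contact_force: [1.8, -0.4, -0.5]
opening: 1.002
```

Emit:
{"method": "move_arm", "body": {"xyz": [[0, 0, -4], [0, 0, -4], [0, 0, 0]], "roll": [0, 0, 0], "fingers": [1, 1, 1]}}

```text
time: 16.75
eef_pos: [0.4937, -0.3444, 0.2847]
tool_rot: [3.134, -0.007, 0.202]
contact_force: [0.3, -0.6, 0.7]
opening: 0.996
```

```bash
python3 - <<'E'
from h import *
d=cam('scene'); save(d,'s6',(120,140,300,300),4)
s=ctrl.get_state()
d=cam('wrist'); C=cloud(d).reshape(-1,3); save(d,'w6')
print(s['eef_pos'])
E
```

```text
[ 0.49291887 -0.34382908  0.28154686]
```

View pics/s6.png

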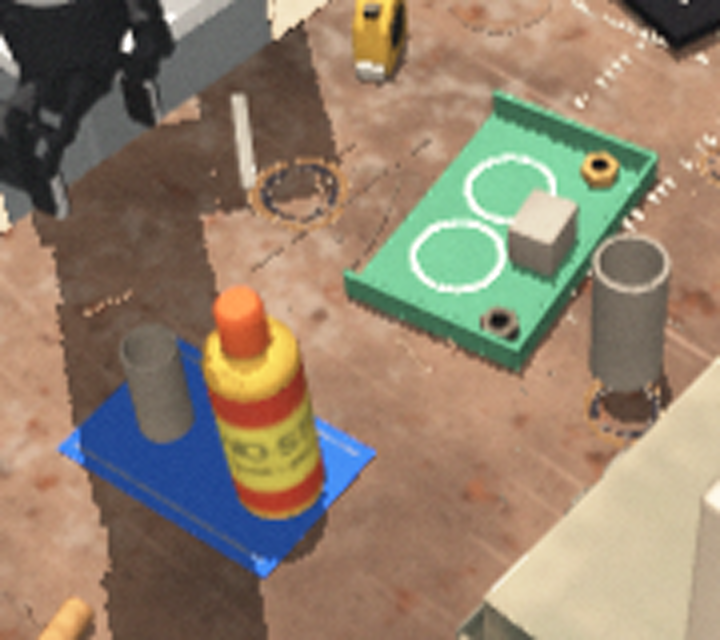

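Can and pipe both stand free on the mat. Next is the block; I'll check the decoy pipe's clearance.

Emit:
{"method": "move_arm", "body": {"xyz": [[2.1, -3.6, 0], [2.1, -3.6, 0], [2.1, -3.6, 0], [2.1, -3.6, 0], [2.1, -3.6, 0], [2.1, -3.6, 0], [2.1, -3.6, 0], [1.9, -3.6, 0], [0, 0, 0], [0, 0, 0]], "roll": [0, 0, 0, 0, 0, 0, 0, 0, -0.03, 0], "fingers": [1, 1, 1, 1, 1, 1, 1, 1, 1, 1]}}

```text
time: 17.85
eef_pos: [0.5954, -0.0265, 0.2757]
tool_rot: [-3.141, 0.003, 0.234]
contact_force: [0.3, -0.4, -0.4]
opening: 0.998
```

```bash
python3 - <<'E'
from h import *
s=ctrl.get_state();print(s['eef_pos'],s['tool_rot'])
d=load('top');print('decoy',pt(d,285,128),pt(d,285,128,.12))
C=cloud(d).reshape(-1,3);m=(C[:,2]>.08)&(np.linalg.norm(C[:,:2]-pt(d,285,128,.12)[:2],axis=1)<.06);q=C[m];print(len(q),q.min(0),q.max(0))
E
```

```text
[ 0.5954483  -0.02649251  0.27570827] [-3.14124259e+00  2.88235954e-03  2.34321931e-01]
decoy [ 0.74586895 -0.0742857   0.10282002] [ 0.73929582 -0.072954    0.12      ]
297 [ 0.6923019  -0.10181642  0.08000631] [ 0.74787488 -0.04634612  0.12595627]
```

Emit:
{"method": "move_arm", "body": {"xyz": [[0.1, 0.1, 4], [0, 0, 4], [0, 0, 4], [0, 0, 4], [0, 0, 3], [0, 0, 1], [0, 0, 0], [0, 0, 0]], "roll": [0, 0, 0, 0, 0, 0, 0, 0], "fingers": [0.8, 0.8, 0.8, 0.8, 0.8, 0.8, 0.8, 0.8]}}

```text
time: 18.65
eef_pos: [0.5982, -0.0288, 0.0786]
tool_rot: [3.141, -0.001, 0.231]
contact_force: [0.2, -0.8, 0.9]
opening: 0.803
```

```bash
python3 - <<'E'
from h import *
d=cam('wrist'); save(d,'w7')
s=ctrl.get_state();print(s['eef_pos'],s['tool_rot'])
d=cam('scene'); save(d,'s7',(180,100,320,240),5)
E
```

```text
[ 0.59880589 -0.02859665  0.07917497] [ 3.14073952e+00 -2.68793773e-03  2.31056231e-01]
```

View pics/w7.png

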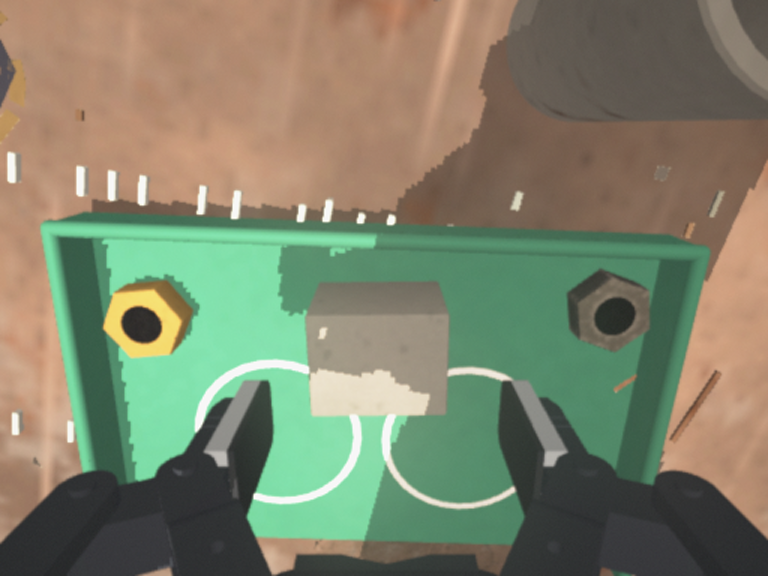

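View pics/s7.png

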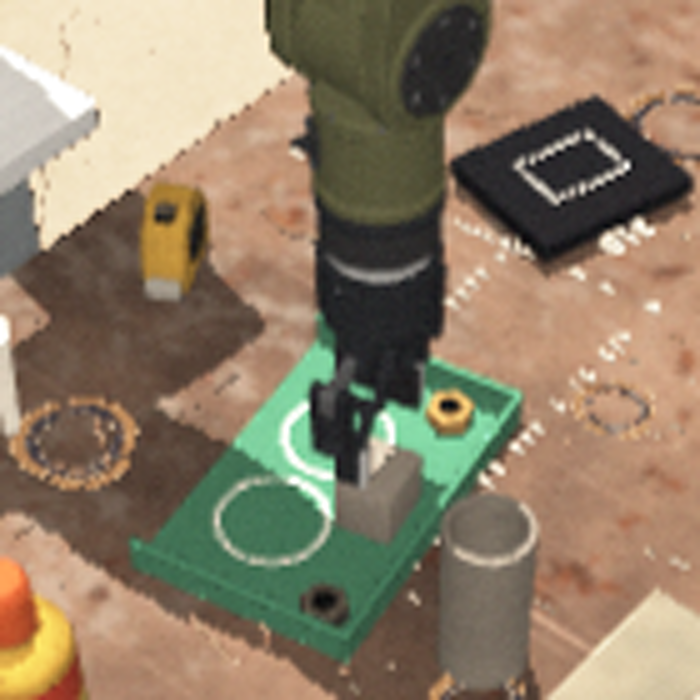

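The block lies square to the jaws between them (front edge 310–447 px), about 2 mm left of centre, and the nuts are clear.

Emit:
{"method": "move_arm", "body": {"xyz": [[-0.1, -0.2, 1], [0, 0, 1], [0, 0, 1], [0, 0, 1], [0, 0, 1], [0, 0, 0], [0, 0, 0]], "roll": [0, 0, 0, 0, 0, 0, 0], "fingers": [0.8, 0.8, 0.8, 0.8, 0.8, 0.8, 0.8]}}

```text
time: 19.45
eef_pos: [0.5957, -0.0264, 0.0268]
tool_rot: [-3.141, 0.001, 0.232]
contact_force: [0.1, -0.3, 0.3]
opening: 0.802
```

Emit:
{"method": "move_arm", "body": {"xyz": [[0, 0, 0], [0, 0, 0], [0, 0, 0], [0, 0, 0], [0, 0, 0], [0, 0, 0], [0, 0, 0], [0, 0, 0]], "roll": [0, 0, 0, 0, 0, 0, 0, 0], "fingers": [0.72, 0.68, 0.64, 0.6, 0.55, 0.4, 0, 0], "force": 60}}

```text
time: 20.25
eef_pos: [0.5964, -0.0264, 0.0279]
tool_rot: [3.141, -0.001, 0.232]
contact_force: [-0.8, -0.5, 5.3]
opening: 0.577
```

Emit:
{"method": "move_arm", "body": {"xyz": [[0, 0, 0], [0, 0, -1], [0, 0, -2], [0, 0, -2], [0, 0, -2], [0, 0, -2], [0, 0, -2], [0, 0, -2], [-0.3, -1, 0], [-0.4, -1.8, 0]], "roll": [0, 0, 0, 0, 0, 0, 0, 0, 0, 0], "fingers": [0, 0, 0, 0, 0, 0, 0, 0, 0, 0]}}

```text
time: 21.25
eef_pos: [0.5819, -0.0005, 0.1564]
tool_rot: [-3.141, 0.001, 0.23]
contact_force: [-0.7, 1.5, -8.3]
opening: 0.574
```

Emit:
{"method": "move_arm", "body": {"xyz": [[-0.6, -2.5, 0], [-0.6, -2.5, 0], [-0.6, -2.5, 0], [-0.6, -2.5, 0], [-0.6, -2.5, 0], [-0.6, -2.5, 0], [-0.6, -2.5, 0], [-0.6, -2.5, 0], [-0.6, -2.5, 0], [-0.6, -2.5, 0]], "roll": [0, 0, 0, 0, 0, 0, 0, 0, 0, 0], "fingers": [0, 0, 0, 0, 0, 0, 0, 0, 0, 0]}}

```text
time: 22.25
eef_pos: [0.4786, 0.1724, 0.1595]
tool_rot: [-3.091, 0.001, 0.315]
contact_force: [0.9, 0.3, -7.5]
opening: 0.576
```

Emit:
{"method": "move_arm", "body": {"xyz": [[-0.6, -2.5, 0], [-0.6, -2.5, 0], [-0.5, -2.5, 0], [-0.4, -2, 0], [0, -1, 0], [0, 0, 0], [0, 0, 0], [0, 0, 0], [0, 0, 0], [0, 0, 0]], "roll": [0, 0, 0, 0, 0.1, 0.1, 0.1, 0.1, 0.09, 0], "fingers": [0, 0, 0, 0, 0, 0, 0, 0, 0, 0]}}

```text
time: 23.25
eef_pos: [0.4669, 0.0912, 0.1667]
tool_rot: [-2.95, 0.068, 0.067]
contact_force: [-0.4, -0.9, -7.3]
opening: 0.569
```

```bash
python3 - <<'E'
from h import *
s=ctrl.get_state();print(s['time'],s['eef_pos'],s['tool_rot'],s['opening'])
d=cam('wrist'); save(d,'w8')
E
```

```text
23.25 [0.46694493 0.09118878 0.16674501] [-2.95020823  0.06845457  0.06682666] 0.569135443522664
```

View pics/w8.png

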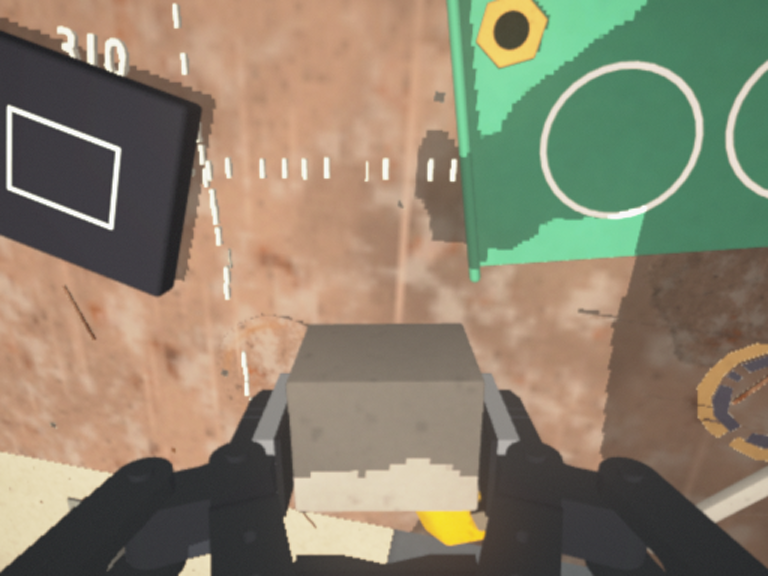

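The arm has tilted away from the commanded pose (roll −2.95). I'll look at the joints for a limit.

```bash
python3 - <<'E'
from h import *
s=ctrl.get_state();print(s)
E
```

```text
{'time': 23.3, 'joints': array([ 0.06797445,  0.1845832 , -0.41576605,  1.03858852,  0.19273637,
        3.14061487]), 'dq': array([ 0.03850639, -0.00424288, -0.00333393, -0.00521017,  0.01674699,
        0.00149644]), 'tau': array([-1.34426069e+00, -4.60714316e+01,  3.36055970e+01,  1.03593808e+00,
        1.00025553e+00,  7.25565314e-04]), 'eef_pos': array([0.4668478 , 0.0926239 , 0.16688479]), 'tool_rot': array([-2.94879088,  0.06795413,  0.06893635]), 'contact_force': array([ 0.09228659,  0.43980365, -6.61374522]), 'torque': array([-0.33260655, -0.19859831, -0.01419197]), 'opening': 0.5743583606321303}
```

Emit:
{"method": "move_arm", "body": {"xyz": [[0, 0, 0], [0, 0, 0]], "roll": [0, 0], "fingers": [0, 0]}}

```text
time: 23.5
eef_pos: [0.4664, 0.0946, 0.1669]
tool_rot: [-2.948, 0.068, 0.073]
contact_force: [0.1, 0.5, -8.8]
opening: 0.575
```

```bash
python3 - <<'E'
from h import *
s=ctrl.get_state();print(s['joints'],s['dq'],s['eef_pos'],s['tool_rot'])
d=cam('scene');save(d,'s8')
E
```

```text
[ 0.07181627  0.18429589 -0.41606832  1.03852698  0.19323852  3.14057007] [ 0.00747315  0.00081412 -0.00035317  0.00071655 -0.00029884  0.0011196 ] [0.46635027 0.09456339 0.16693523] [-2.94828579  0.06789845  0.07282214]
```

View pics/s8.png

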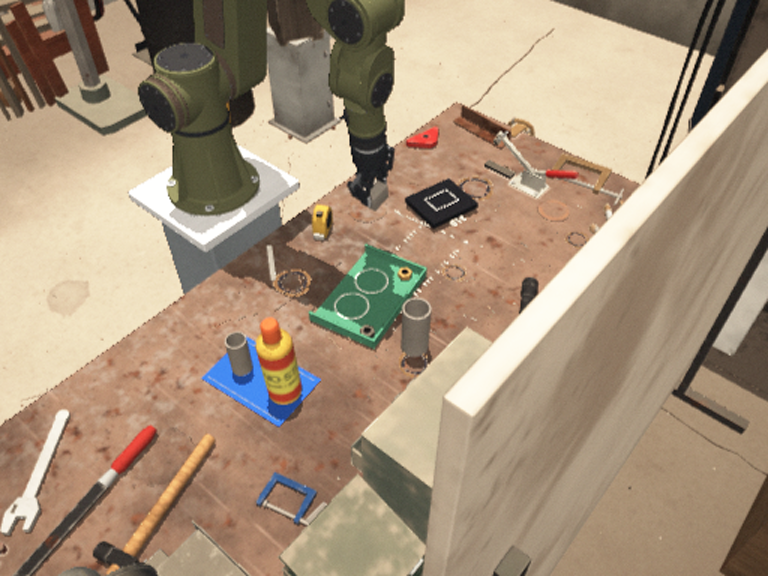

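Joint 6 is at its limit (3.14), since yaw = j1 − j6 + π. For the plate I need the half-turned grasp (yaw ≈ −0.255+π), so I'll unwind negatively and see whether the tilt recovers.

Emit:
{"method": "move_arm", "body": {"xyz": [[0, 0, 0], [0, 0, 0], [0, 0, 0]], "roll": [-0.1, -0.1, 0], "fingers": [0, 0, 0]}}

```text
time: 23.85
eef_pos: [0.4663, 0.0945, 0.1669]
tool_rot: [-2.939, 0.029, 0.269]
contact_force: [-0.9, 0.1, -8.2]
opening: 0.574
```

```bash
python3 - <<'E'
from h import *
s=ctrl.get_state();print(s['joints'],s['dq'],s['eef_pos'],s['tool_rot'])
E
```

```text
[ 0.07185633  0.1843843  -0.41608591  1.03861411  0.19310003  2.94036261] [-0.00434723 -0.00059206 -0.00016629  0.00178462  0.00018828  0.08821633] [0.4662892  0.09453477 0.16688112] [-2.93889508  0.02859495  0.26937828]
```

The clipped pose became the commanded one, leaving j5 ≈ 0.19 of tilt. By symmetry, pushing against the opposite j6 limit should drive j5 back, so I'll unwind j6 that way, well clear of everything.

Emit:
{"method": "move_arm", "body": {"xyz": [[0, 0, -1], [0, 0, -1], [0, 0, -1], [0, 0, 0], [0, 0, 0], [0, 0, 0], [0, 0, 0], [0, 0, 0], [0, 0, 0], [0, 0, 0]], "roll": [-0.14, -0.15, -0.15, -0.15, -0.15, -0.15, -0.15, -0.15, -0.15, -0.15], "fingers": [0, 0, 0, 0, 0, 0, 0, 0, 0, 0]}}

```text
time: 24.85
eef_pos: [0.4687, 0.0887, 0.1962]
tool_rot: [-3.096, -0.2, 1.755]
contact_force: [0.1, -0.4, -7.7]
opening: 0.573
```

Emit:
{"method": "move_arm", "body": {"xyz": [[0, 0, 0], [0, 0, 0], [0, 0, 0], [0, 0, 0], [0, 0, 0], [0, 0, 0], [0, 0, 0], [0, 0, 0], [0, 0, 0], [0, 0, 0]], "roll": [-0.15, -0.15, -0.15, -0.15, -0.15, -0.15, -0.15, -0.15, -0.15, -0.15], "fingers": [0, 0, 0, 0, 0, 0, 0, 0, 0, 0]}}

```text
time: 25.85
eef_pos: [0.4687, 0.0887, 0.1962]
tool_rot: [2.945, -0.058, -3.018]
contact_force: [0.1, 0.4, -7.8]
opening: 0.572
```

Emit:
{"method": "move_arm", "body": {"xyz": [[0, 0, 0], [0, 0, 0], [0, 0, 0], [0, 0, 0], [0, 0, 0], [0, 0, 0], [0, 0, 0], [0, 0, 0], [0, 0, 0], [0, 0, 0]], "roll": [-0.15, -0.15, -0.15, -0.15, -0.15, -0.15, -0.15, -0.15, -0.15, -0.15], "fingers": [0, 0, 0, 0, 0, 0, 0, 0, 0, 0]}}

```text
time: 26.85
eef_pos: [0.4687, 0.0887, 0.1962]
tool_rot: [3.068, 0.191, -1.531]
contact_force: [0.1, -0.6, -7.8]
opening: 0.576
```

```bash
python3 - <<'E'
from h import *
s=ctrl.get_state();print(s['time'],s['joints'],s['eef_pos'],s['tool_rot'])
E
```

```text
26.85 [ 0.05972619  0.16643156 -0.36697336  1.10806991  0.19229318 -1.56465687] [0.46870483 0.08869832 0.19620357] [ 3.06840382  0.19136179 -1.53105626]
```

Emit:
{"method": "move_arm", "body": {"xyz": [[0, 0, 0], [0, 0, 0], [0, 0, 0], [0, 0, 0], [0, 0, 0], [0, 0, 0], [0, 0, 0], [0, 0, 0], [0, 0, 0], [0, 0, 0]], "roll": [-0.15, -0.15, -0.15, -0.15, -0.15, -0.15, -0.15, -0.15, -0.15, -0.15], "fingers": [0, 0, 0, 0, 0, 0, 0, 0, 0, 0]}}

```text
time: 27.85
eef_pos: [0.4687, 0.0887, 0.1962]
tool_rot: [-2.955, 0.085, -0.016]
contact_force: [0.4, 0.1, -7.4]
opening: 0.576
```

Emit:
{"method": "move_arm", "body": {"xyz": [[0, 0, 0], [0, 0, 0], [0, 0, 0]], "roll": [-0.1, -0.1, 0], "fingers": [0, 0, 0]}}

```text
time: 28.15
eef_pos: [0.4645, 0.1208, 0.1965]
tool_rot: [-2.969, 0.048, 0.137]
contact_force: [0.9, 0.0, -8.0]
opening: 0.57
```

```bash
python3 - <<'E'
from h import *
s=ctrl.get_state();print(s['time'],s['joints'],s['eef_pos'],s['tool_rot'])
E
```

```text
28.15 [ 0.14029796  0.15300672 -0.37838482  1.08674719  0.17320411 -3.13806106] [0.46453758 0.12076098 0.19645007] [-2.96855442  0.04795075  0.1368152 ]
```

That works: j5 and pitch both fall. I'll continue, with −y shifts added to hold the position.

Emit:
{"method": "move_arm", "body": {"xyz": [[0, 2, 0], [0, 2, 0], [0, 2, 0], [0, 2, 0], [0, 0, 0]], "roll": [-0.1, -0.1, -0.1, -0.1, 0], "fingers": [0, 0, 0, 0, 0]}}

```text
time: 28.65
eef_pos: [0.4432, 0.1789, 0.1857]
tool_rot: [-3.086, 0.0, 0.344]
contact_force: [-0.3, -0.3, -6.7]
opening: 0.575
```

```bash
python3 - <<'E'
from h import *
s=ctrl.get_state();j=s['joints'];print(s['time'],j,j[1]-j[2]+j[3],s['eef_pos'],s['tool_rot'])
E
```

```text
28.65 [ 0.34673088  0.12006228 -0.43140297  1.01952719  0.05561283 -3.13851589] 1.570992432446834 [0.44315652 0.17885416 0.18567082] [-3.08598069e+00  3.67123700e-04  3.43658875e-01]
```

Emit:
{"method": "move_arm", "body": {"xyz": [[0, 2, 0], [0, 1, 0], [0, 0, 0]], "roll": [-0.1, -0.05, 0], "fingers": [0, 0, 0]}}

```text
time: 28.95
eef_pos: [0.4338, 0.1984, 0.1845]
tool_rot: [-3.133, -0.006, 0.422]
contact_force: [-0.3, -0.0, -7.4]
opening: 0.572
```

```bash
python3 - <<'E'
from h import *
s=ctrl.get_state();j=s['joints'];print(s['time'],j,j[1]-j[2]+j[3],s['eef_pos'],s['tool_rot'])
E
```

```text
28.95 [ 0.42340043  0.11450013 -0.43944624  1.01105172  0.00833552 -3.13971749] 1.5649980830933687 [0.43376196 0.19837534 0.18450925] [-3.13324628 -0.0057826   0.4215253 ]
```

Tilt is down to about 0.01 rad. Next I turn to the plate's yaw (j6 heads away from its limit) and move to a viewing spot.

Emit:
{"method": "move_arm", "body": {"xyz": [[0, 0, 0], [0, 0, 0], [0, 0, 0], [0, 0, 0], [0, 0, 0], [-0.9, -2.5, 0], [-0.9, -2.5, 0], [-0.9, -2.5, 0], [-0.9, -2.5, 0], [-0.9, -2.5, 0]], "roll": [0.13, 0.14, 0.14, 0.14, 0.13, 0, 0, 0, 0, 0], "fingers": [0, 0, 0, 0, 0, 0, 0, 0, 0, 0]}}

```text
time: 29.95
eef_pos: [0.4233, 0.3302, 0.1857]
tool_rot: [-3.132, 0.0, -0.262]
contact_force: [1.5, -0.0, -6.6]
opening: 0.573
```

Emit:
{"method": "move_arm", "body": {"xyz": [[0, 0, 0], [0, 0, 0]], "roll": [0, 0], "fingers": [0, 0]}}

```text
time: 30.15
eef_pos: [0.4231, 0.3296, 0.1855]
tool_rot: [-3.133, 0.0, -0.26]
contact_force: [-0.1, 0.6, -7.9]
opening: 0.577
```

```bash
python3 - <<'E'
from h import *
s=ctrl.get_state();j=s['joints'];print(s['time'],j,j[1]-j[2]+j[3],s['eef_pos'],s['tool_rot'])
d=cam('wrist');save(d,'w9')
E
```

```text
30.15 [ 0.65836367  0.2211546  -0.30809613  1.03451775  0.00577424 -2.22328802] 1.5637684769226943 [0.42311659 0.32958823 0.1855137 ] [-3.13250260e+00  3.20867846e-04 -2.59919212e-01]
```

View pics/w9.png

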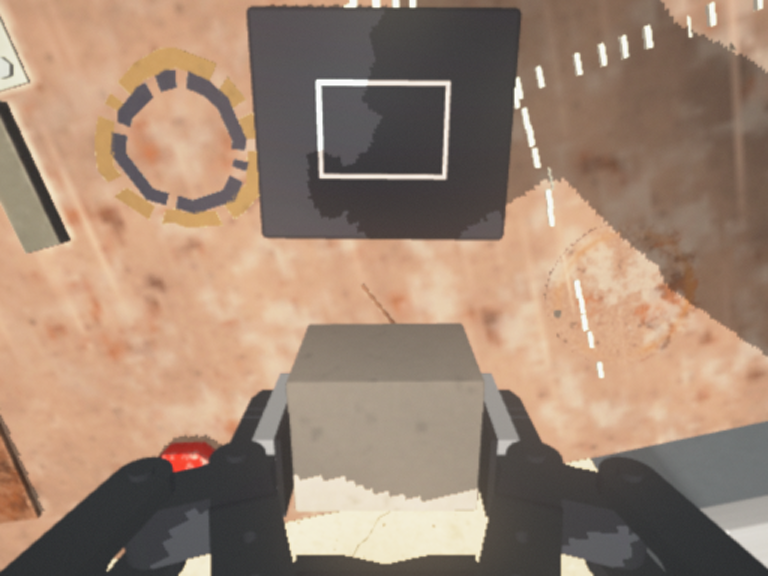

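The outline's corners are at (317,81), (449,82), (445,179) and (321,177), already square to the held block.

```bash
python3 - <<'E'
from h import *
s=ctrl.get_state();d=load('wrist')
Q=np.array([pt(d,(u+.5)/1.5-.5,(v+.5)/1.5-.5,.025) for u,v in[(317,81),(449,82),(445,179),(321,177)]])
print('outline',Q.mean(0), np.degrees(np.arctan2(*(np.diff(np.vstack([Q,Q[:1]]),axis=0)[:,[1,0]].T))),np.linalg.norm(np.diff(np.vstack([Q,Q[:1]]),axis=0),axis=1))
C=cloud(d)
box=C[int(385/1.5):int(495/1.5),int(300/1.5):int(470/1.5)].reshape(-1,3)
q=box[(box[:,2]>.17)&(box[:,2]<.24)];zt=np.median(q[:,2]);print('blocktop',len(q),zt)
Cf=C.reshape(-1,3);m=(abs(Cf[:,2]-zt)<.004)&(np.linalg.norm(Cf[:,:2]-s['eef_pos'][:2],axis=1)<.035);q=Cf[m]
print(q.mean(0),cv2.minAreaRect((q[:,:2]*1000).astype(np.float32)))
print(s['eef_pos'])
P=C[:,:,2]
print('plate z',np.median(C[int(120/1.5),int(340/1.5):int(420/1.5),2]))
E
```

```text
outline [0.49880661 0.31105753 0.025     ] [-105.30622158  164.80957651   74.26849258  -14.68934074] [0.06906525 0.04974903 0.06863752 0.04924232]
blocktop 8328 0.20046077396071713
[0.42619805 0.32768    0.20039733] ((424.1744689941406, 328.62982177734375), (68.32372283935547, 41.060386657714844), 75.23865509033203)
[0.42301913 0.32900345 0.1854483 ]
plate z 0.025170364000111856
```

Emit:
{"method": "move_arm", "body": {"xyz": [[1, 0, 0], [2, -0.1, 0], [2, -0.1, 0], [2, 0, 0], [0.7, 0, 0], [0, 0, 2], [0, 0, 3], [0, 0, 3], [0, 0, 2], [0, 0, 1]], "roll": [0, 0, 0, 0, 0, 0, 0, 0, 0, 0], "fingers": [0, 0, 0, 0, 0, 0, 0, 0, 0, 0]}}

```text
time: 31.2
eef_pos: [0.4969, 0.3115, 0.0735]
tool_rot: [-3.134, 0.003, -0.26]
contact_force: [-1.6, 0.3, -7.4]
opening: 0.577
```

Emit:
{"method": "move_arm", "body": {"xyz": [[0, 0, 0.6], [0, 0, 0.4], [0, 0, 0.3], [0, 0, 0], [0, 0, 0]], "roll": [0, 0, 0, 0, 0], "fingers": [0, 0, 0, 0, 0]}}

```text
time: 31.7
eef_pos: [0.4986, 0.3136, 0.0635]
tool_rot: [-3.131, -0.001, -0.259]
contact_force: [0.4, 1.1, -7.3]
opening: 0.572
```

```bash
python3 - <<'E'
from h import *
s=ctrl.get_state();print(s['time'],s['eef_pos'],s['tool_rot'],s['contact_force'])
d=cam('scene');save(d,'s9',(240,90,360,190),6)
d=cam('wrist');save(d,'w10')
E
```

```text
31.7 [0.49862331 0.31357529 0.06353005] [-3.13073219e+00 -6.80799603e-04 -2.59312358e-01] [ 0.36692069  1.11686308 -7.26716196]
```

View pics/s9.png

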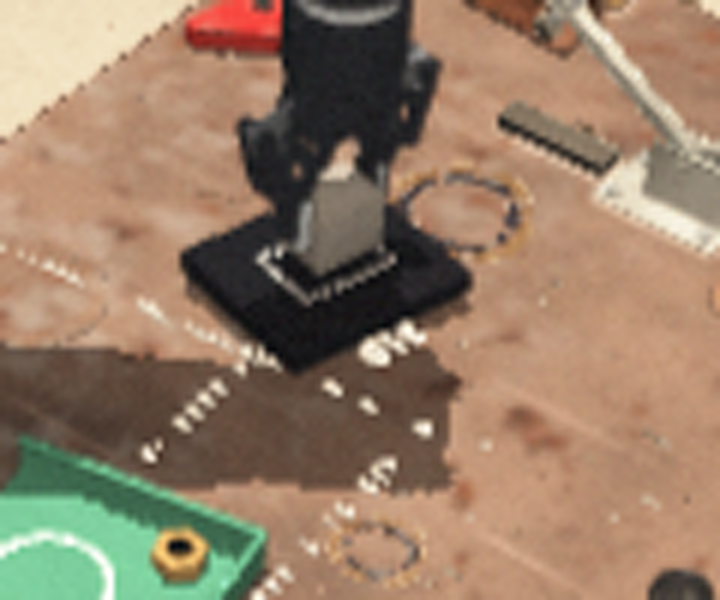

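View pics/w10.png

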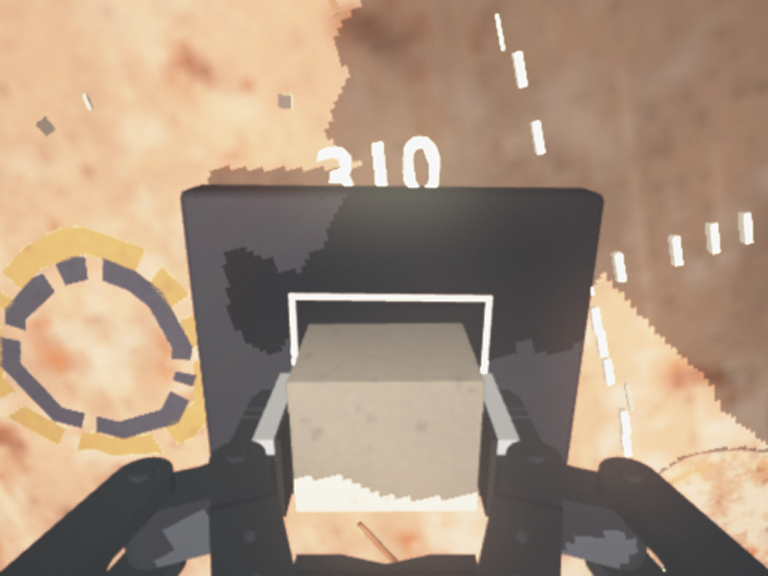

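Emit:
{"method": "move_arm", "body": {"xyz": [[0, 0.2, 0.3], [0, 0, 0.3], [0, 0, 0.3], [0, 0, 0.2], [0, 0, 0], [0, 0, 0]], "roll": [0, 0, 0, 0, 0, 0], "fingers": [0, 0, 0, 0, 0, 0]}}

```text
time: 32.4
eef_pos: [0.4977, 0.3114, 0.0517]
tool_rot: [-3.132, 0.0, -0.259]
contact_force: [-0.1, -0.3, -8.0]
opening: 0.571
```

Emit:
{"method": "move_arm", "body": {"xyz": [[0, 0, 0.05], [0, 0, 0.05], [0, 0, 0.05], [0, 0, 0]], "roll": [0, 0, 0, 0], "fingers": [0, 0, 0, 0]}}

```text
time: 32.8
eef_pos: [0.4977, 0.3114, 0.0502]
tool_rot: [-3.132, 0.0, -0.259]
contact_force: [0.1, 0.3, -7.6]
opening: 0.569
```

Emit:
{"method": "move_arm", "body": {"xyz": [[0, 0, 0.05], [0, 0, 0.05], [0, 0, 0]], "roll": [0, 0, 0], "fingers": [0, 0, 0]}}

```text
time: 33.1
eef_pos: [0.4977, 0.3115, 0.0501]
tool_rot: [-3.131, -0.0, -0.259]
contact_force: [-3.3, -2.4, 5.0]
opening: 0.576
```

Emit:
{"method": "move_arm", "body": {"xyz": [[0, 0, 0.05], [0, 0, 0]], "roll": [0, 0], "fingers": [0, 0]}}

```text
time: 33.3
eef_pos: [0.4977, 0.3115, 0.0501]
tool_rot: [-3.131, -0.0, -0.259]
contact_force: [-5.4, -3.3, 9.4]
opening: 0.575
```

Emit:
{"method": "move_arm", "body": {"xyz": [[0, 0, -0.05], [0, 0, 0], [0, 0, 0], [0, 0, 0], [0, 0, 0], [0, 0, 0], [0, 0, -1], [0, 0, -2], [0, 0, -3], [0, 0, -3]], "roll": [0, 0, 0, 0, 0, 0, 0, 0, 0, 0], "fingers": [0.57, 0.62, 0.68, 0.75, 0.8, 0.8, 0.8, 0.8, 0.8, 0.8]}}

```text
time: 34.3
eef_pos: [0.4972, 0.3104, 0.1406]
tool_rot: [-3.132, 0.001, -0.259]
contact_force: [0.6, 1.2, 0.4]
opening: 0.799
```

Emit:
{"method": "move_arm", "body": {"xyz": [[-2, 0, -4], [-3, 0, -4], [-3, 0, 0], [0, 0, 0], [0, 0, 0]], "roll": [0, 0, 0, 0, 0], "fingers": [1, 1, 1, 1, 1]}}

```text
time: 34.8
eef_pos: [0.4198, 0.3305, 0.22]
tool_rot: [-3.131, -0.001, -0.258]
contact_force: [0.3, 0.2, -0.2]
opening: 1.003
```

```bash
python3 - <<'E'
from h import *
s=ctrl.get_state();print(s['time'],s['eef_pos'],s['tool_rot'],s['joints'])
d=cam('wrist');save(d,'w11');C=cloud(d).reshape(-1,3)
m=(C[:,2]>.055)&(C[:,2]<.075)&(np.linalg.norm(C[:,:2]-[.499,.311],axis=1)<.06);q=C[m];q=q[abs(q[:,2]-np.median(q[:,2]))<.004];print(q.mean(0),cv2.minAreaRect((q[:,:2]*1000).astype(np.float32)))
d=cam('top');save(d,'t11')
E
```

```text
34.8 [0.41983921 0.33052529 0.22002476] [-3.13087594e+00 -9.24288466e-04 -2.58273188e-01] [ 0.66352353  0.19476287 -0.25985551  1.10708135  0.00574065 -2.21977478]
[0.49879402 0.31029873 0.06500127] ((498.6168518066406, 310.4677734375), (50.07019805908203, 40.00890350341797), 75.36975860595703)
```

View pics/w11.png

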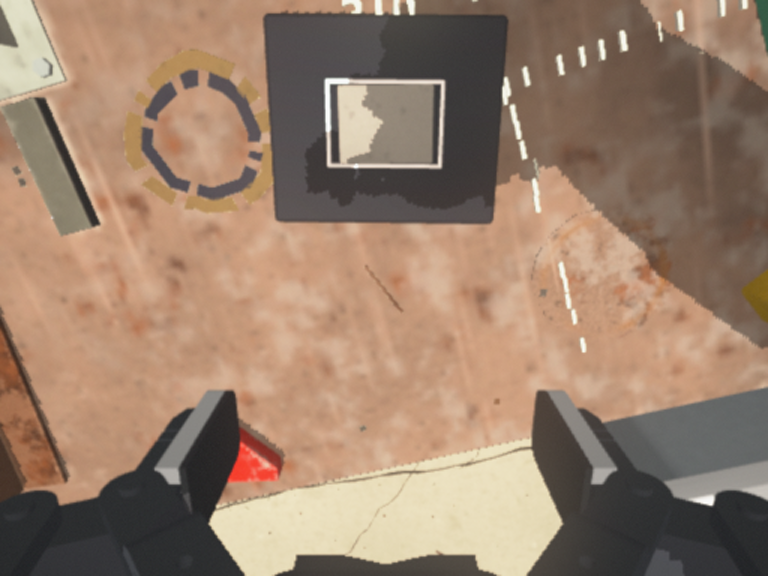

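View pics/t11.png

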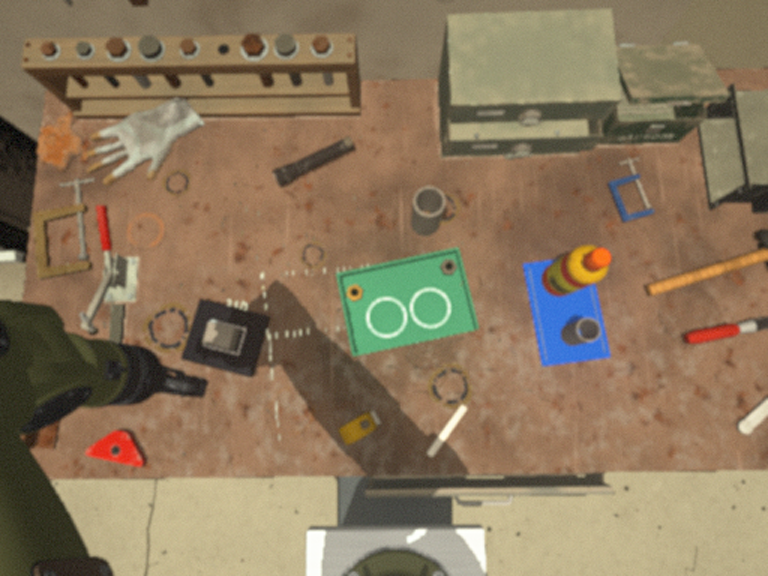

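The block sits centred in the outline (498.6, 310.5 mm against 498.8, 311.1; yaw matches), with can and pipe still standing on the mat. Before returning, I'll turn the wrist so j6 stays near 0.

Emit:
{"method": "move_arm", "body": {"xyz": [[0, 0, -2], [0, 0, -2], [0, 0, -2], [0, 0, -1], [0, 0, 0], [0, 0, 0], [0, 0, 0], [0, 0, 0], [0, 0, 0], [0, 0, 0]], "roll": [0.15, 0.15, 0.15, 0.15, 0.15, 0.15, 0.15, 0.15, 0.15, 0.15], "fingers": [1, 1, 1, 1, 1, 1, 1, 1, 1, 1]}}

```text
time: 35.9
eef_pos: [0.4206, 0.3291, 0.2884]
tool_rot: [3.141, 0.009, -1.767]
contact_force: [0.2, -0.4, 0.5]
opening: 1.002
```

Emit:
{"method": "move_arm", "body": {"xyz": [[0, 0, 0], [0, 0, 0], [0, 0, 0], [0, 0, 0], [0, 0, 0], [0, 0, 0], [0, 0, 0], [0, 0, 0], [0, 0, 0]], "roll": [0.15, 0.15, 0.15, 0.15, 0.15, 0.15, 0.15, 0.13, 0], "fingers": [1, 1, 1, 1, 1, 1, 1, 1, 1]}}

```text
time: 36.8
eef_pos: [0.4205, 0.3291, 0.2885]
tool_rot: [3.133, 0.003, -2.941]
contact_force: [0.6, 0.0, -0.5]
opening: 1.004
```

```bash
cat >> h.py <<'E'
def go(x,y,z):
    s=ctrl.get_state(); p=s['eef_pos']; from scipy.spatial.transform import Rotation as R
    r=R.from_euler('xyz',s['tool_rot']); print('t',s['time'],'pos',p,'rot',s['tool_rot'],'j',s['joints'].round(3)); print('shift cm',(r.inv().apply(np.array([x,y,z])-p)*100).round(2))
E
python3 -c "
from h import *
go(.4915,-.3425,.29)"
```

```text
t 36.8 pos [0.42047295 0.32913838 0.28847535] rot [ 3.13337514  0.00319646 -2.94091927] j [ 0.661  0.169 -0.134  1.261  0.006  0.46 ]
shift cm [  6.43 -67.23  -0.73]
```

Emit:
{"method": "move_arm", "body": {"xyz": [[0.3, -2.5, 0], [0.3, -3.5, 0], [0.3, -3.5, 0], [0.3, -3.5, 0], [0.3, -3.5, 0], [0.3, -3.5, 0], [0.3, -3.5, 0], [0.3, -3.5, 0], [0.3, -3.5, 0], [0.3, -3.5, 0]], "roll": [0, 0, 0, 0, 0, 0, 0, 0, 0, 0], "fingers": [1, 1, 1, 1, 1, 1, 1, 1, 1, 1]}}

```text
time: 37.8
eef_pos: [0.4589, -0.0114, 0.2858]
tool_rot: [3.133, 0.004, -2.937]
contact_force: [0.5, 0.7, -0.3]
opening: 1.001
```

Emit:
{"method": "move_arm", "body": {"xyz": [[0.3, -3.5, 0], [0.3, -3.5, 0], [0.3, -3.5, 0], [0.3, -3.5, 0], [0.3, -3.5, 0], [0.3, -3.5, 0], [0.3, -3.5, 0], [0.3, -3.5, 0], [0, 0, 0], [0, 0, 0]], "roll": [0, 0, 0, 0, 0, 0, 0, 0, 0, 0], "fingers": [1, 1, 1, 1, 1, 1, 1, 1, 1, 1]}}

```text
time: 38.8
eef_pos: [0.491, -0.2894, 0.2826]
tool_rot: [3.131, 0.003, -2.939]
contact_force: [0.5, -0.4, 0.2]
opening: 1.004
```

```bash
python3 -c "
from h import *
go(.4915,-.3425,.29)"
```

```text
t 38.8 pos [ 0.49101565 -0.2893749   0.28255179] rot [ 3.13127437  0.00329868 -2.9392807 ] j [-0.538  0.249 -0.049  1.278  0.01  -0.74 ]
shift cm [ 1.02 -5.21 -0.8 ]
```

Emit:
{"method": "move_arm", "body": {"xyz": [[0.5, -2.6, 0], [0.5, -2.6, 0], [0, 0, 3], [0, 0, 3], [0, 0, 3], [0, 0, 3], [0, 0, 3], [0, 0, 0], [0, 0, 0]], "roll": [0, 0, 0, 0, 0, 0, 0, 0, 0], "fingers": [1, 1, 1, 1, 1, 1, 1, 1, 1]}}

```text
time: 39.7
eef_pos: [0.4923, -0.3391, 0.1333]
tool_rot: [3.132, 0.004, -2.938]
contact_force: [-0.3, -0.4, 0.3]
opening: 1.0
```

```bash
python3 - <<'E'
from h import *
go(.4917,-.343,.0786)
d=cam('wrist');save(d,'w12');C=cloud(d).reshape(-1,3)
m=(C[:,2]>.085)&(C[:,2]<.098)&(np.linalg.norm(C[:,:2]-[.4917,-.343],axis=1)<.03);q=C[m];print(len(q),(q.min(0)+q.max(0))/2,np.ptp(q,axis=0))
E
```

```text
t 39.7 pos [ 0.49227239 -0.33906722  0.13325688] rot [ 3.13156912  0.0036233  -2.93763246] j [-0.608  0.379 -0.219  0.978  0.01  -0.812]
shift cm [ 0.16 -0.43  5.46]
1922 [ 0.49220151 -0.34387354  0.08985873] [0.04228167 0.0417134  0.00971207]
```

View pics/w12.png

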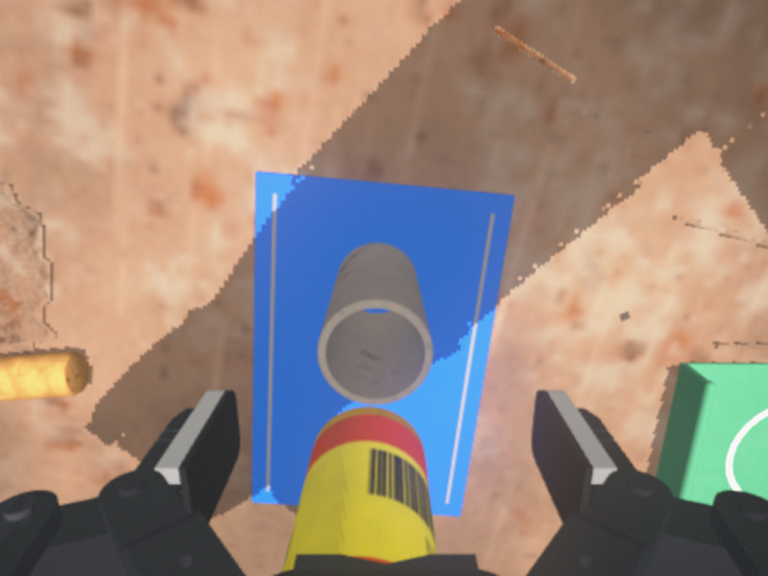

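The pipe is between the open jaws at (375,352), 4 mm left of centre. I'll correct that, descend and grip.

Emit:
{"method": "move_arm", "body": {"xyz": [[0.1, -0.4, 1], [0, 0, 2], [0, 0, 1.4], [0, 0, 1], [0, 0, 0], [0, 0, 0], [0, 0, 0], [0, 0, 0], [0, 0, 0], [0, 0, 0]], "roll": [0, 0, 0, 0, 0, 0, 0, 0, 0, 0], "fingers": [1, 1, 1, 1, 1, 0.85, 0.75, 0.7, 0.65, 0.6], "force": 50}}

```text
time: 40.75
eef_pos: [0.4926, -0.3438, 0.0793]
tool_rot: [3.133, 0.005, -2.939]
contact_force: [-0.2, -0.1, 0.3]
opening: 0.596
```

Emit:
{"method": "move_arm", "body": {"xyz": [[0, 0, 0], [0, 0, 0], [0, 0, 0], [0, 0, 0], [0, 0, 0], [0, 0, 0], [0, 0, 0]], "roll": [0, 0, 0, 0, 0, 0, 0], "fingers": [0.55, 0.5, 0.45, 0.4, 0.3, 0, 0]}}

```text
time: 41.45
eef_pos: [0.4925, -0.3434, 0.0792]
tool_rot: [3.132, 0.005, -2.939]
contact_force: [-1.1, 2.1, 4.9]
opening: 0.477
```

```bash
python3 -c "
from h import *
go(.5316,.005,.0786)"
```

```text
t 41.45 pos [ 0.49245253 -0.34342654  0.07920566] rot [ 3.13231825  0.00469493 -2.93930599] j [-0.614  0.43  -0.277  0.868  0.01  -0.816]
shift cm [-10.83  33.34   0.42]
```

Emit:
{"method": "move_arm", "body": {"xyz": [[0, 0, -1], [0, 0, -2], [0, 0, -2], [0, 0, -2], [0, 0, 0], [-0.4, 0.8, 0], [-0.8, 2.5, 0], [-0.8, 2.5, 0], [-0.8, 2.5, 0], [-0.8, 2.5, 0]], "roll": [0, 0, 0, 0, 0, 0, 0, 0, 0, 0], "fingers": [0, 0, 0, 0, 0, 0, 0, 0, 0, 0]}}

```text
time: 42.45
eef_pos: [0.5047, -0.2293, 0.1482]
tool_rot: [3.131, 0.002, -2.939]
contact_force: [0.2, 0.3, -2.6]
opening: 0.47
```

Emit:
{"method": "move_arm", "body": {"xyz": [[-0.8, 2.5, 0], [-0.8, 2.5, 0], [-0.8, 2.5, 0], [-0.8, 2.5, 0], [-0.8, 2.5, 0], [-0.8, 2.5, 0], [-0.8, 2.5, 0], [-0.8, 2.5, 0], [-0.8, 2.5, 0], [0, 0, 0]], "roll": [0, 0, 0, 0, 0, 0, 0, 0, 0, 0], "fingers": [0, 0, 0, 0, 0, 0, 0, 0, 0, 0]}}

```text
time: 43.45
eef_pos: [0.5301, 0.0068, 0.1508]
tool_rot: [3.131, 0.002, -2.936]
contact_force: [0.3, -0.8, -3.3]
opening: 0.478
```

Emit:
{"method": "move_arm", "body": {"xyz": [[0, 0, 0], [0, 0, 0], [0, 0, 0]], "roll": [0, 0, 0], "fingers": [0, 0, 0]}}

```text
time: 43.75
eef_pos: [0.5307, 0.003, 0.1519]
tool_rot: [3.133, 0.003, -2.94]
contact_force: [0.6, 0.4, -2.6]
opening: 0.475
```

```bash
python3 -c "
from h import *
go(.5319,.005,.0786)"
```

```text
t 43.75 pos [0.53069825 0.0029508  0.15191656] rot [ 3.13259385  0.00348932 -2.94044437] j [-0.     0.241 -0.364  0.964  0.01  -0.201]
shift cm [-0.13  0.11  7.33]
```

Emit:
{"method": "move_arm", "body": {"xyz": [[-0.1, 0.1, 1], [0, 0, 2], [0, 0, 2], [0, 0, 1], [0, 0, 0.5], [0, 0, 0.4], [0, 0, 0], [0, 0, 0]], "roll": [0, 0, 0, 0, 0, 0, 0, 0], "fingers": [0, 0, 0, 0, 0, 0, 0, 0]}}

```text
time: 44.55
eef_pos: [0.5326, 0.0054, 0.084]
tool_rot: [3.133, 0.005, -2.94]
contact_force: [-0.2, -0.9, -3.7]
opening: 0.474
```

```bash
python3 -c "
from h import *
go(.5319,.005,.0792)"
```

```text
t 44.55 pos [0.53263667 0.00537353 0.08401824] rot [ 3.13282255  0.00539962 -2.93954171] j [ 0.004  0.308 -0.447  0.812  0.01  -0.198]
shift cm [ 0.08 -0.03  0.48]
```

Emit:
{"method": "move_arm", "body": {"xyz": [[0, 0, 0.2], [0, 0, 0.15], [0, 0, 0.1], [0, 0, 0.1], [0, 0, 0], [0, 0, 0]], "roll": [0, 0, 0, 0, 0, 0], "fingers": [0, 0, 0, 0, 0, 0]}}

```text
time: 45.15
eef_pos: [0.5326, 0.0056, 0.0791]
tool_rot: [3.133, 0.006, -2.939]
contact_force: [-2.7, -0.3, 8.1]
opening: 0.474
```

Seated. I'll release it, rise and verify.

Emit:
{"method": "move_arm", "body": {"xyz": [[0, 0, 0], [0, 0, 0], [0, 0, 0], [0, 0, 0], [0, 0, 0], [0, 0, -1], [0, 0, -3], [0, 0, -4], [0, 0, -4], [0, 0, -4]], "roll": [0, 0, 0, 0, 0, 0, 0, 0, 0, 0], "fingers": [0.5, 0.6, 0.75, 0.9, 1, 1, 1, 1, 1, 1]}}

```text
time: 46.15
eef_pos: [0.5314, 0.0039, 0.2403]
tool_rot: [3.133, 0.005, -2.939]
contact_force: [1.6, 0.1, 0.6]
opening: 0.999
```

Emit:
{"method": "move_arm", "body": {"xyz": [[0, 0, -4], [0, 0, -2], [0, 0, 0], [0, 0, 0]], "roll": [0, 0, 0, 0], "fingers": [1, 1, 1, 1]}}

```text
time: 46.55
eef_pos: [0.5316, 0.0033, 0.2983]
tool_rot: [3.133, 0.005, -2.939]
contact_force: [0.1, -0.6, -1.2]
opening: 0.995
```

```bash
python3 - <<'E'
from h import *
go(.592,-.3314,.29)
d=cam('wrist');save(d,'w13');C=cloud(d).reshape(-1,3)
m=(C[:,2]>.085)&(C[:,2]<.1)&(np.linalg.norm(C[:,:2]-[.5316,.005],axis=1)<.03);q=C[m];print(len(q),(q.min(0)+q.max(0))/2,np.ptp(q,axis=0))
d=cam('scene');save(d,'s13')
E
```

```text
t 46.55 pos [0.53161498 0.00332793 0.29828143] rot [ 3.13280266  0.00528323 -2.93943598] j [ 0.     0.165 -0.117  1.285  0.01  -0.202]
shift cm [  0.81 -34.01   0.52]
486 [0.53323991 0.00466469 0.09044827] [0.04190026 0.0416169  0.01074177]
```

View pics/s13.png

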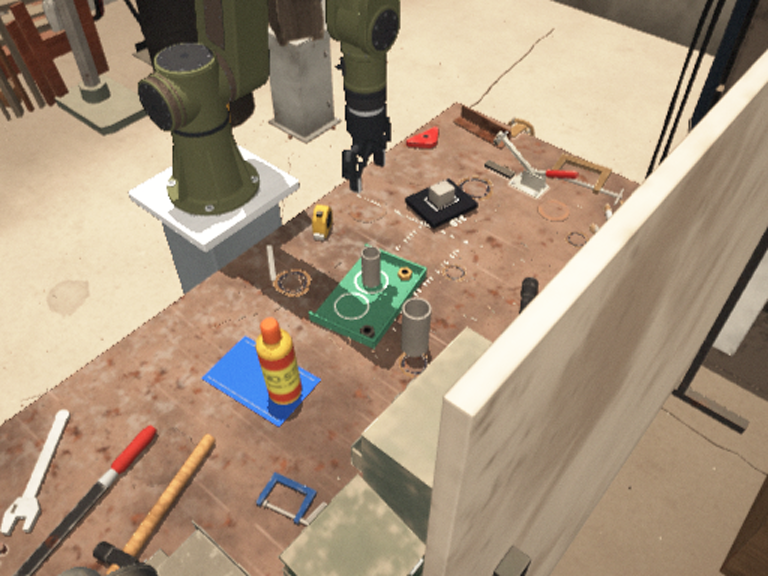

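The pipe is back within 2 mm of its start. Next is the can.

Emit:
{"method": "move_arm", "body": {"xyz": [[0.1, -3.4, 0], [0.1, -3.4, 0], [0.1, -3.4, 0], [0.1, -3.4, 0], [0.1, -3.4, 0], [0.1, -3.4, 0], [0.1, -3.4, 0], [0.1, -3.4, 0], [0, -3.4, 0], [0, -3.4, 0]], "roll": [0, 0, 0, 0, 0, 0, 0, 0, 0, 0], "fingers": [1, 1, 1, 1, 1, 1, 1, 1, 1, 1]}}

```text
time: 47.65
eef_pos: [0.5914, -0.3323, 0.2928]
tool_rot: [3.131, 0.002, -2.94]
contact_force: [1.9, 0.3, 0.6]
opening: 0.997
```

Emit:
{"method": "move_arm", "body": {"xyz": [[0, 0, 2], [0, 0, 1], [0, 0, 0]], "roll": [0, 0, 0], "fingers": [1, 1, 1]}}

```text
time: 47.95
eef_pos: [0.5905, -0.3299, 0.2614]
tool_rot: [3.128, -0.0, -2.939]
contact_force: [0.1, 0.9, 0.9]
opening: 0.998
```

```bash
python3 - <<'E'
from h import *
go(.592,-.3314,.1959)
d=cam('wrist');save(d,'w14');C=cloud(d).reshape(-1,3)
m=(C[:,2]>.203)&(C[:,2]<.22)&(np.linalg.norm(C[:,:2]-[.592,-.331],axis=1)<.03);q=C[m];print(len(q),(q.min(0)+q.max(0))/2,np.ptp(q,axis=0))
E
```

```text
t 47.95 pos [ 0.59046208 -0.32986507  0.26137297] rot [ 3.12847660e+00 -1.22110483e-04 -2.93927878e+00] j [-0.514  0.467  0.211  1.324  0.01  -0.716]
shift cm [-0.12 -0.27  6.54]
2207 [ 0.59280516 -0.33206771  0.20734171] [0.03217779 0.03184206 0.00840813]
```

View pics/w14.png

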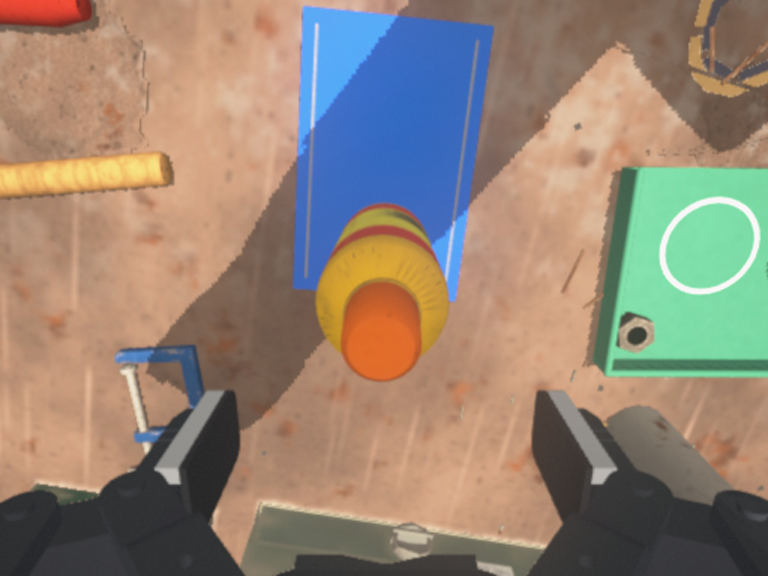

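Emit:
{"method": "move_arm", "body": {"xyz": [[-0.2, -0.2, 1], [0, 0, 2], [0, 0, 2], [0, 0, 1.5], [0, 0, 0], [0, 0, 0]], "roll": [0, 0, 0, 0, 0, 0], "fingers": [1, 1, 1, 1, 1, 1]}}

```text
time: 48.6
eef_pos: [0.5948, -0.3316, 0.2003]
tool_rot: [3.133, 0.005, -2.939]
contact_force: [1.0, 0.1, -1.1]
opening: 1.003
```

```bash
python3 - <<'E'
from h import *
go(.5928,-.332,.1959)
E
```

```text
t 48.6 pos [ 0.59484257 -0.33156465  0.2003104 ] rot [ 3.13278866  0.00462792 -2.93876205] j [-0.513  0.489  0.106  1.191  0.01  -0.716]
shift cm [ 0.21 -0.01  0.44]
```

Emit:
{"method": "move_arm", "body": {"xyz": [[0.2, 0, 0.2], [0, 0, 0.2], [0, 0, 0], [0, 0, 0], [0, 0, 0], [0, 0, 0], [0, 0, 0], [0, 0, 0], [0, 0, 0], [0, 0, 0]], "roll": [0, 0, 0, 0, 0, 0, 0, 0, 0, 0], "fingers": [1, 1, 0.9, 0.8, 0.7, 0.6, 0.55, 0.5, 0.45, 0.42]}}

```text
time: 49.6
eef_pos: [0.5927, -0.3323, 0.1958]
tool_rot: [3.133, 0.004, -2.939]
contact_force: [-0.3, 0.8, -0.7]
opening: 0.416
```

Emit:
{"method": "move_arm", "body": {"xyz": [[0, 0, 0], [0, 0, 0], [0, 0, 0], [0, 0, 0], [0, 0, 0], [0, 0, 0], [0, 0, 0]], "roll": [0, 0, 0, 0, 0, 0, 0], "fingers": [0.4, 0.35, 0.3, 0.2, 0, 0, 0]}}

```text
time: 50.3
eef_pos: [0.5928, -0.3323, 0.1961]
tool_rot: [3.133, 0.005, -2.939]
contact_force: [-0.7, 0.7, 3.6]
opening: 0.381
```

```bash
python3 - <<'E'
from h import *
go(.5422,-.0858,.1959)
E
```

```text
t 50.3 pos [ 0.59277582 -0.3323229   0.19605601] rot [ 3.1327773   0.00474649 -2.93937315] j [-0.516  0.488  0.095  1.181  0.01  -0.718]
shift cm [ 0.   25.16  0.24]
```

Emit:
{"method": "move_arm", "body": {"xyz": [[0, 0, -1], [0, 0, -2], [0, 0, -2], [0, 0, -2], [0, 0, 0], [0, 1, 0], [0, 2, 0], [0, 2, 0], [0, 2, 0], [0, 2, 0]], "roll": [0, 0, 0, 0, 0, 0, 0, 0, 0, 0], "fingers": [0, 0, 0, 0, 0, 0, 0, 0, 0, 0]}}

```text
time: 51.3
eef_pos: [0.573, -0.2431, 0.2645]
tool_rot: [3.131, 0.002, -2.939]
contact_force: [0.4, 0.8, -1.7]
opening: 0.38
```

Emit:
{"method": "move_arm", "body": {"xyz": [[0, 2, 0], [0, 2, 0], [0, 2, 0], [0, 2, 0], [0, 2, 0], [0, 2, 0], [0, 2, 0], [0, 1.5, 0], [0, 0.6, 0], [0, 0, 0]], "roll": [0, 0, 0, 0, 0, 0, 0, 0, 0, 0], "fingers": [0, 0, 0, 0, 0, 0, 0, 0, 0, 0]}}

```text
time: 52.3
eef_pos: [0.5419, -0.0863, 0.2681]
tool_rot: [3.133, 0.004, -2.938]
contact_force: [0.1, -0.7, -2.5]
opening: 0.383
```

Emit:
{"method": "move_arm", "body": {"xyz": [[0, 0, 0], [0, 0, 1], [0, 0, 2], [0, 0, 2], [0, 0, 1], [0, 0, 0.4], [0, 0, 0], [0, 0, 0]], "roll": [0, 0, 0, 0, 0, 0, 0, 0], "fingers": [0, 0, 0, 0, 0, 0, 0, 0]}}

```text
time: 53.1
eef_pos: [0.5428, -0.0867, 0.2048]
tool_rot: [3.133, 0.005, -2.94]
contact_force: [-0.3, -0.4, -2.4]
opening: 0.377
```

```bash
python3 - <<'E'
from h import *
go(.5422,-.0858,.196)
E
```

```text
t 53.1 pos [ 0.54277371 -0.08673998  0.20475134] rot [ 3.13302231  0.00542179 -2.93964387] j [-0.164  0.237 -0.242  1.09   0.01  -0.366]
shift cm [0.04 0.1  0.88]
```

Emit:
{"method": "move_arm", "body": {"xyz": [[0, 0.1, 0.4], [0, 0, 0.2], [0, 0, 0.1], [0, 0, 0.1], [0, 0, 0.1], [0, 0, 0], [0, 0, 0]], "roll": [0, 0, 0, 0, 0, 0, 0], "fingers": [0, 0, 0, 0, 0, 0, 0]}}

```text
time: 53.8
eef_pos: [0.5425, -0.0854, 0.196]
tool_rot: [3.133, 0.006, -2.939]
contact_force: [-0.6, 0.8, 5.2]
opening: 0.381
```

The can is seated. Release and rise.

Emit:
{"method": "move_arm", "body": {"xyz": [[0, 0, 0], [0, 0, 0], [0, 0, 0], [0, 0, 0], [0, 0, 0], [0, 0, 0], [0, 0, -1], [0, 0, -2], [0, 0, -3], [0, 0, -3]], "roll": [0, 0, 0, 0, 0, 0, 0, 0, 0, 0], "fingers": [0.42, 0.5, 0.6, 0.7, 0.85, 1, 1, 1, 1, 1]}}

```text
time: 54.8
eef_pos: [0.5415, -0.0863, 0.2865]
tool_rot: [3.132, 0.004, -2.939]
contact_force: [1.6, -0.3, -0.0]
opening: 0.998
```

Emit:
{"method": "move_arm", "body": {"xyz": [[0, 0, -3], [3, 0, 0], [3, 0, 0], [3, 0, 0], [3, -2, 0], [0, -4, 0], [0, -4, 0], [0, -4, 0], [0, -4, 0], [0, -4, 0]], "roll": [0, 0, 0, 0, 0, 0, 0, 0, 0, 0], "fingers": [1, 1, 1, 1, 1, 1, 1, 1, 1, 1]}}

```text
time: 55.8
eef_pos: [0.4685, -0.3279, 0.3135]
tool_rot: [3.133, 0.005, -2.94]
contact_force: [1.3, 0.2, 0.7]
opening: 1.001
```

Emit:
{"method": "move_arm", "body": {"xyz": [[0, -2, 0], [0, 0, 0], [0, 0, 0], [0, 0, 0]], "roll": [0, 0, 0, 0], "fingers": [1, 1, 1, 1]}}

```text
time: 56.2
eef_pos: [0.4723, -0.3449, 0.3129]
tool_rot: [3.132, 0.005, -2.939]
contact_force: [-0.8, 0.2, -0.0]
opening: 1.0
```

```bash
cp last_top.npz t11.npz; python3 - <<'E'
from h import *
s=ctrl.get_state();print(s['time'],s['eef_pos'],s['tool_rot'],s['contact_force'])
d=cam('top');save(d,'t15');C=cloud(d).reshape(-1,3)
def near(lo,hi,c,r):
    m=(C[:,2]>lo)&(C[:,2]<hi)&(np.linalg.norm(C[:,:2]-c,axis=1)<r); q=C[m]; print(c,len(q),q.mean(0),(q.min(0)+q.max(0))/2,np.ptp(q,axis=0))
near(.195,.23,(.5387,-.0849),.05); near(.15,.19,(.5387,-.0849),.06)
near(.083,.105,(.5302,.0055),.04); near(.055,.075,(.499,.311),.05)
save(d,'t15c',(215,155,330,245),6.5)
E
```

```text
56.2 [ 0.47225859 -0.34486555  0.31285771] [ 3.13240609  0.00457087 -2.93870698] [-0.79257812  0.19120958 -0.04542699]
(0.5387, -0.0849) 160 [ 0.54010353 -0.08418516  0.20904631] [ 0.54050895 -0.08491178  0.2050444 ] [0.02997982 0.03069755 0.01848327]
(0.5387, -0.0849) 386 [ 0.53793125 -0.080272    0.16496578] [ 0.54221035 -0.08346063  0.16933695] [0.06348011 0.06418167 0.03823726]
(0.5302, 0.0055) 71 [0.53181561 0.00551243 0.0922292 ] [0.5306391  0.005154   0.09063525] [0.04034331 0.03980043 0.01299981]
(0.499, 0.311) 284 [0.49697117 0.30946793 0.06546574] [0.49757854 0.31039024 0.06311663] [0.04724269 0.05612775 0.01445947]
```

View pics/t15c.png

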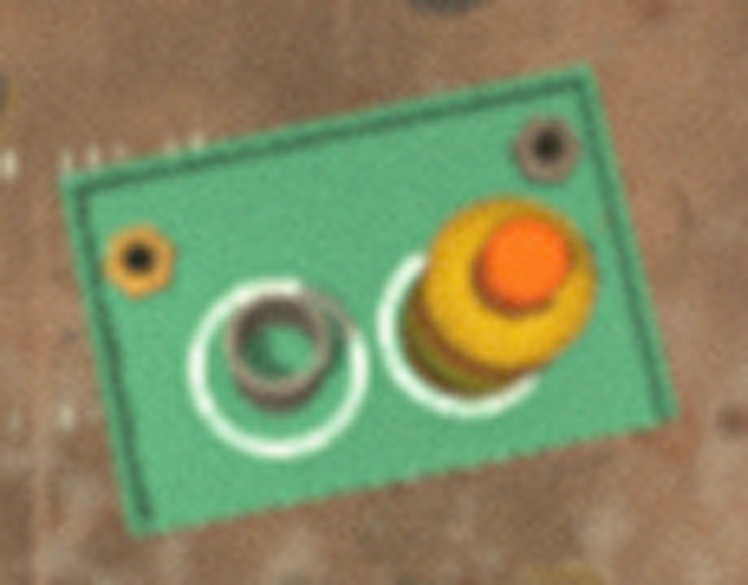

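View pics/t15.png

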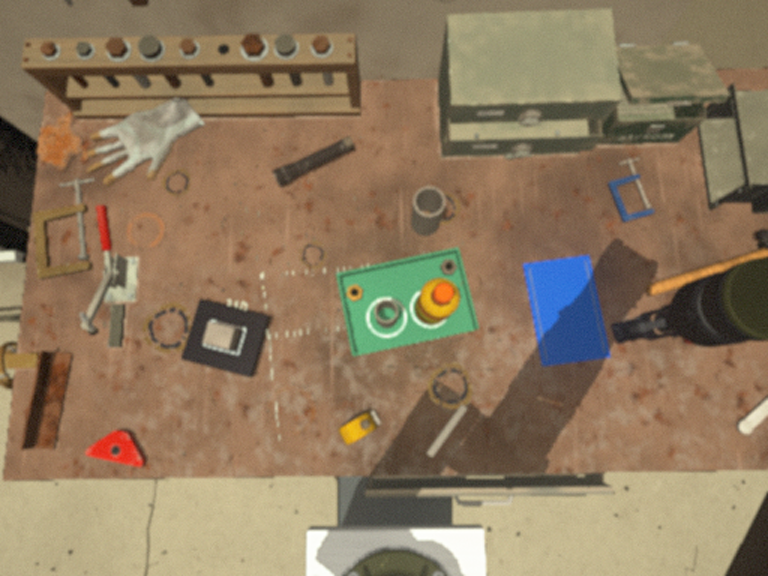

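Compared with the first picture, can and pipe are within about 3 mm of their starts (cap at (524,265) in the crop, was (528,268)). The nuts haven't moved and the block is in the outline, so I'm handing in.

```bash
python3 -c "
from rig import ctrl
print(ctrl.sign_off())"
```

```text
the job is handed in; nothing more can be done
None
```

The block is on the granite plate inside the outline, and the can and pipe stub are back upright in the tray. I handed the job in at about 56 s of the allowed 128 s; it reports no verdict, so the figures below are my own last camera checks.

- **Block:** I measured it after release at (498.6, 310.5) mm against an outline centre of (498.8, 311.1) mm. The long sides agree to about 1°. It was lowered in small steps, with about 17 N on the plate.
- **Can and pipe:** before-and-after top pictures put the can about 3 mm and the pipe about 1 mm from their starting spots. Both are upright and let go.
- **Nuts:** they show no visible movement, and the gripper is clear of everything.

**Problem on the way:** while carrying the block, the last joint reached its limit and the tool tilted about 0.2 rad. I straightened it by turning the wrist to the opposite limit, in free air with nothing touched. It took about 5 s, and about 0.01 rad of tilt remained, which did not affect the placements.

**Disagreement:** the top and wrist cameras differed by about 4 mm on the can's starting position. I therefore judged its return only by comparing pictures from the same camera.

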